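# Line up carving blanks on the tilting fence tray

## Robot

A 6-joint arm with a two-finger parallel gripper is mounted at the origin on the work surface. World frame = base frame: x ahead of the robot, y to its left, z up, the work surface at z = 0. Lengths are in m, angles in rad, forces in N, time in s.
With the tool pointing down it reaches from about 0.225 to 0.875 m from the base axis. Payload 3.4 kg.
Tool frame: the origin (TCP) lies midway between the tips of the shut fingers; the grasp point (between the pads) lies 19 mm behind it (manip.pinch_z is the z of the grasp point in the tool frame, in m); z points along the fingers, x is the direction in which the jaws open and shut, and the axes are right-handed (so a half turn about z gives the same grasp; the last joint's range is limited). The gripper opens to 85 mm and grips with 20 to 120 N. Pads are 22 mm wide; open, the fingers measure 114 mm over their backs; the gripper's body (76 mm by 85 mm) begins 54 mm behind the grasp point. The pads swing forward as they close: fully open they stand 13 mm farther back than shut.
Start: joints at [-1.329, 0.276, 1.505, -0, 1.361, -0.121], TCP at [0.204, -0.538, 0.201] pointing down, gripper open.
Joint ranges: [-2.89, 2.89], [-0.75, 2.08], [0.22, 2.7], [-1.18, 4.32], [0.11, 2.71], [-2.7, 2.7]. Speed limits (rad/s): [2.57, 2.57, 3.14, 3.14, 3.14, 3.14].

## Interface

Orientations are given as a unit quaternion [w, x, y, z].
In Python, from rig import manip gives the robot as it stands. The module is installed in compiled form; this text tells all that it offers.
- The arm moves only by the tool drive_tool, never from a script. Its argument "steps" is a list of rows, each a list of 5 numbers: the shift along the tool's x, y, z in mm, then the turn about the tool's z in rad, then the gripper command: -1 is shut, 1 is fully open, values between are in proportion. A call has 1 to 5 rows; each row is the pose to reach, as a shift and turn from the pose measured when the call began, along the tool's axes at that moment; what a row does not reach only later rows make up. A row lasts 1/10 s, in which the tool goes at most 50 mm and 8.59 degrees, less where a joint would pass 70% of its speed; a pose out of reach is approached as far as the arm can. A call with a gripper value outside its range is refused whole. The fingers move at their own pace and stop on an object; "squeeze" is the grip in N (left out, the last holds). Time passes only in rows, so rows that repeat a pose let the fingers close. It gives the time, the measured TCP pose, the force and the opening at its end, in the units of the state.
- manip.get_state(): the state, without advancing time (a new reading comes with each control period).
- manip.get_image(name): name is "side" or "top" or "wrist"; returns the picture (420x560x3 uint8, blue, green, red); there is no depth.
- manip.get_calibration(name): a dict with "camera_matrix" (3x3 intrinsics, pixels), "rvec" (rotation vector, rad) and "tvec" (3), from world to camera coordinates, as OpenCV has them. Camera axes: x right, y down, z forward; pixel columns grow to the right and rows downward; lengths in m; the calibration is good to about 2 mm. A picture is of the moment at which its call begins: read the wrist's pose just before it. get_calibration takes no time and is no camera call; for the wrist camera it gives the pose at the moment of the call.
- manip.sign_off(): hands the job in, once; it reports no verdict.
Trained networks look in the newest picture that a camera, given by its name, has taken for a name from the list of things; names that differ only in an ending like _2 or _b are one class to them, and where a whole thing is asked for, a point or a joint stands for the part that bears it (a point fixed in the world has none). Each returns a list of dicts, best first, with "conf" (0 to 1); they miss things now and then, are a little off and sometimes report something else, mostly with a low value. They report only what shows in the picture. A call takes as long as a camera call. They do not tell look-alikes from the thing itself.
- manip.masks_of(camera, name): "pixels" (420x560 bool, what is visible of it) and "location" ([column, row] in pixels, amid what is visible of it).
The state is a dict: "clock": time; "qpos": joint angles; "qd": joint speeds; "effort": joint torques, N m; "position": TCP position; "ee_rot": TCP orientation; "contact_force": force on the tool from outside, world axes, zero at the start; "moment": the same for the moment, N m; "width": finger opening in m.
Only numpy, scipy, OpenCV 4.12 (cv2) and the standard library are available. Lean on these libraries where they do the work, as an engineer would, in place of code of your own. Each camera call takes 0.05 s, during which the arm holds its last target.

## Task

Take the orange-handled pull hook from its rest, hook it over the white front lip of the blue tote deep in the low rack and drag the tote forward against the red stop, then lay the hook back on its rest. Put the tote's blank flat on the white tray in a gap where it has its own clear lane to the yellow fence, then lift the tray by its black bar until all four blanks slide into a single row against the fence, and lower it gently until it lies flat again. Do not touch the three blanks already on the tray with the gripper, and leave everything else on the table where it is.

Things in the scene. Friction and masses are not known exactly. Their poses are not given: they have to be found in the camera images.
- tray (a joint): Tilt of the tray: 0 = lying flat, grows as the bar side is lifted, up to 0.7 rad. Hinge line: parallel to fence y, 12 mm behind (-x) and 7 mm below point fence. The tray (with bar 0.6 kg) falls back by its own weight; it needs about 3 N at the bar. Blanks slide when it is tilted some 0.25 to 0.37 rad.
- fence (a point): On the tray, middle of the yellow fence's inner face at floor level; moves with the tray. Axes: x across the tray floor from the fence to the bar side, y along the fence, z up from the floor. Tray inside: x 0 to 182 mm, y -125 to +125 mm; fence 24 mm high, other walls 14 mm high, 6 mm thick. The white floor is slippery. The floor is 25 mm above the table when flat.
- tray_handle (a point): Middle of the black round bar (14 mm diameter, 104 mm long along fence y) by which the tray is lifted; 233 mm from the fence (x) and 11 mm above the floor (36 mm above the table when flat); moves and turns with the tray. Free gap of 38 mm between bar and tray wall, open above and below.
- blank1_center (a point): Round dark-wood carving blank, 40 mm diameter, 20 mm thick, 22 g, lying flat; the point is its centre. On the tray at the start.
- blank2_center (a point): Round dark-wood carving blank, 40 mm diameter, 20 mm thick, 22 g, lying flat; the point is its centre. On the tray at the start.
- blank3_center (a point): Round dark-wood carving blank, 40 mm diameter, 20 mm thick, 22 g, lying flat; the point is its centre. On the tray at the start.
- blank4_center (a point): Round dark-wood carving blank, 40 mm diameter, 20 mm thick, 22 g, lying flat; the point is its centre. In the front compartment of the blue tote at the start.
- tote_lip (a point): Middle of the top edge of the blue tote's front wall (white lip), at its outer face; 40 mm above the table. Axes as the tote: x into the rack, y sideways, z up. Tote 150 (x) x 160 (y) x 40 mm, walls and floor 4 mm, a cross wall half-way; 0.3 to 0.55 kg. It slides on the table between two side guides of the rack (3 mm play a side).
- rack_stop (a point): Table-level middle of the inner face of the red stop bar (14 mm high, 12 mm thick towards -x) at the front of the rack; x points into the rack. The tote is home when its lip's outer face meets it.
- rack_edge (a point): Middle of the lower front edge of the rack's roof board, 135 mm above the table; x points into the rack, y sideways. It lies 70 mm behind the stop's face. The roof is 230 mm wide, 220 mm deep, 15 mm thick; white posts of 16 mm stand under its front corners, the clear width between them is 198 mm.
- hook: Pull hook, 120 g. Origin at the centre of its orange handle (110 mm along x, 14 mm wide in y, 18 mm high in z), where it is gripped; x runs along the steel shaft (8 mm square) to the tip; z up as it lies on the rest.
- hook_tip (a point): Lower end of the hook's down-turned steel plate (5 mm thick in x, 30 mm wide in y): 140 mm ahead (x) of the hook origin and 40 mm below it.
- rest_mid (a point): Fixed wooden rest: where the hook's origin lies when on the rest, 75 mm above the table; x along the hook, towards its tip. Its two forks (12 mm long in x, at x = -43 and +85 mm, 28 mm clear width, prongs rising to at most 16 mm above this point) carry the rear of the handle and the shaft.
- cup_mid (a point): Bystander: paper cup, 72 mm diameter, 85 mm high; point about at its middle.
- glue_mid (a point): Bystander: white bottle, 48 mm diameter, 130 mm high; point near its middle.
- sander_mid (a point): Bystander: cork sanding block 100 x 50 x 24 mm; its middle.
- offcut_mid (a point): Bystander: wood offcut 50 x 110 x 24 mm; its middle.
- jar_mid (a point): Bystander: amber jar, 64 mm diameter, 80 mm high; its middle.
- chisel_grip (a point): Bystander: hand tool some 200 mm long lying on the table; middle of its handle.
- carton_mid (a point): Bystander: carton 90 x 120 x 40 mm standing on the rack's roof; its middle.
Not all that is in view belongs to the job. What is shaped like the part that bears rest_mid but green or pink is not meant.

How it is judged:
On the way, in this order (a step that is already met when the one before it is completed fails the run):
1. the tote is dragged against the red stop with the hook behind its lip (x of tote_lip in the frame of rack_stop between -0.005 and 0.01 m and height (world z) of tote_lip below 0.046 m and x of hook_tip in the frame of tote_lip between 0 and 0.035 m and z of hook_tip in the frame of tote_lip below -0.005 m), for 0.1 s.
2. the fourth blank lies on the tray, let go, the tray flat, and the hook is back on its rest (x of blank4_center in the frame of fence between 0.012 and 0.175 m and y of blank4_center in the frame of fence between -0.115 and 0.115 m and z of blank4_center in the frame of fence between 0.005 and 0.015 m and value of joint tray below 0.05 rad and contact force between the fingers and blank4 below 0.05 N and distance between hook and rest_mid below 0.02 m), for 0.1 s.
3. the tray is tilted at least 0.3 rad with all four blanks against the fence (x of blank1_center in the frame of fence between 0.012 and 0.025 m and z of blank1_center in the frame of fence between 0.005 and 0.015 m and x of blank2_center in the frame of fence between 0.012 and 0.025 m and z of blank2_center in the frame of fence between 0.005 and 0.015 m and x of blank3_center in the frame of fence between 0.012 and 0.025 m and z of blank3_center in the frame of fence between 0.005 and 0.015 m and x of blank4_center in the frame of fence between 0.012 and 0.025 m and z of blank4_center in the frame of fence between 0.005 and 0.015 m and value of joint tray above 0.3 rad), for 0.1 s.
At the end, for the whole second after the job is handed in: All four blanks lie flat on the tray in one row against the fence (each touches it within 5 mm), at rest; the tray lies flat (within 0.03 rad); the hook lies on its rest (origin within 20 mm of site rest_mid); the tote stands within 20 mm of the red stop (x of blank1_center in the frame of fence between 0.012 and 0.025 m and z of blank1_center in the frame of fence between 0.005 and 0.015 m and x of blank2_center in the frame of fence between 0.012 and 0.025 m and z of blank2_center in the frame of fence between 0.005 and 0.015 m and x of blank3_center in the frame of fence between 0.012 and 0.025 m and z of blank3_center in the frame of fence between 0.005 and 0.015 m and x of blank4_center in the frame of fence between 0.012 and 0.025 m and z of blank4_center in the frame of fence between 0.005 and 0.015 m and x of tote_lip in the frame of rack_stop between -0.005 and 0.02 m and height (world z) of tote_lip below 0.046 m and value of joint tray below 0.03 rad and distance between hook and rest_mid below 0.02 m and linear speed of each of blank1, blank2, blank3, blank4, hook below 0.02 m/s).
It fails at once if the gripper touches a blank that was already on the tray (contact force between the fingers and blank1 above 1 N or contact force between the fingers and blank2 above 1 N or contact force between the fingers and blank3 above 1 N).
It fails at once if the tray is dropped (falls faster than 2 rad/s) (velocity of joint tray below -2 rad/s).
It fails at once if a bystander is moved more than 30 mm (distance of any of cup_mid, glue_mid, sander_mid, offcut_mid, jar_mid, carton_mid, chisel_grip from where it was at the start of the episode above 0.03 m).
It also fails if it takes over 72 s, if anything falls off the work surface, if the arm or the gripper's body presses on something with over 40 N, if the wrist force passes 120 N, or if a joint passes its speed limit or range.

## Working session

There is one attempt and no reset: what is moved stays moved. The work goes in short steps, Python scripts to look and compute and a tool call to move; the robot and the scene stay as the last step left them, time stands still between calls to the robot, and variables do not carry over. Pictures are saved under pics/ and viewed, and the job is handed in when it is done.

Besides the shell and the picture viewer there is one more tool, called after ">>>" in YAML: its name, and indented under it one key for each argument. drive_tool: Moves the arm, as the interface text tells. Its arguments: {"type":"object","properties":{"steps":{"type":"array","items":{"type":"array","items":{"type":"number"}}},"squeeze":{"type":"number"}},"required":["steps"]}

```bash
ls; mkdir -p pics; cat > h.py <<'E'
import numpy as np, cv2
from rig import manip
from scipy.spatial.transform import Rotation as R
def cal(n):
    c=manip.get_calibration(n); K=np.array(c['camera_matrix'],float); r=cv2.Rodrigues(np.array(c['rvec'],float))[0]; t=np.array(c['tvec'],float).ravel(); return K,r,t
def ray(n,px,c=None):
    K,r,t=c or cal(n); d=r.T@np.linalg.inv(K)@np.array([px[0],px[1],1.]); return -r.T@t,d
def atz(n,px,z,c=None):
    o,d=ray(n,px,c); return o+d*(z-o[2])/d[2]
def proj(n,P,c=None):
    K,r,t=c or cal(n); q=K@(r@np.asarray(P,float)+t); return q[:2]/q[2]
def tri(obs):
    A=np.zeros((3,3));b=np.zeros(3)
    for n,px in obs:
        o,d=ray(n,px); d=d/np.linalg.norm(d); M=np.eye(3)-np.outer(d,d); A+=M;b+=M@o
    return np.linalg.solve(A,b)
def rot(): 
    s=manip.get_state(); q=s['ee_rot']; return np.array(s['position']),R.from_quat([q[1],q[2],q[3],q[0]]).as_matrix()
def rel(P):
    p,Rm=rot(); return Rm.T@(np.array(P)-p)*1000
E
python3 - <<'E'
from h import *
np.set_printoptions(precision=3,suppress=True)
for n in ['side','top','wrist']:
    cv2.imwrite(f'pics/a_{n}.png',manip.get_image(n)); K,r,t=cal(n); print(n,K[0,0],-r.T@t,r[2])
p,Rm=rot();print(p,Rm,manip.pinch_z,manip.get_state()['clock'])
E
```

```text
pics
side 428.3120193504177 [0.006 0.717 0.97 ] [ 0.406 -0.623 -0.669]
top 394.67864523756583 [ 0.452 -0.047  1.3  ] [ 0.042 -0.019 -0.999]
wrist 335.3481026357373 [ 0.282 -0.507  0.373] [-0.304 -0.114 -0.946]
[ 0.204 -0.537  0.2  ] [[ 0.355 -0.935 -0.   ]
 [-0.935 -0.355  0.001]
 [-0.001 -0.    -1.   ]] -0.0187 0.15
```

View pics/a_top.png

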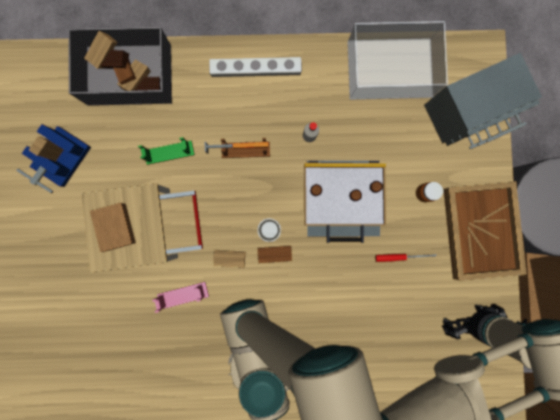

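View pics/a_side.png

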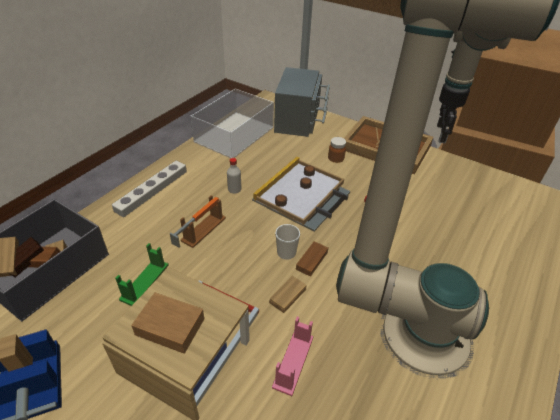

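View pics/a_wrist.png

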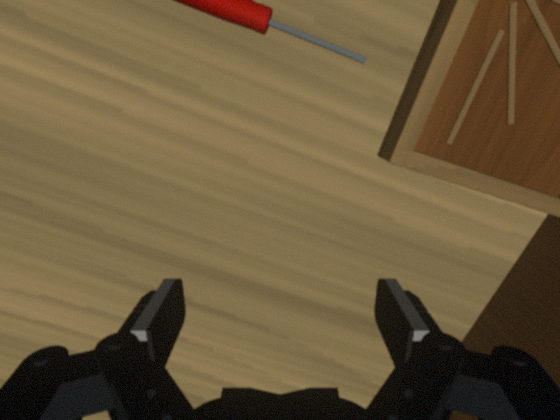

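The top view shows the rack at left (roof around 125,230, red stop at 197,222), the hook on its brown rest (240,148), the tray (345,195) with its fence up and bar at (345,238), and blanks at (316,190), (355,196) and (376,187). The green and pink rests are decoys.

```bash
python3 - <<'E'
from h import *
np.set_printoptions(precision=3,suppress=True)
Z={'blank1_center':.035,'blank2_center':.035,'blank3_center':.035,'blank4_center':.014,'tray_handle':.036,'hook':.075,'rest_mid':.06,'rack_stop':.007,'rack_edge':.14,'fence':.04,'tray':.03,'cup_mid':.04,'glue_mid':.065,'jar_mid':.04,'tote_lip':.04,'sander_mid':.012,'offcut_mid':.012,'chisel_grip':.01,'carton_mid':.17,'hook_tip':.035}
for n,z in Z.items():
  for cam in ['top','side']:
    try: ms=manip.masks_of(cam,n)
    except Exception as e: print(n,cam,e); continue
    for m in ms[:4]:
        ys,xs=np.nonzero(m['pixels']); 
        if len(xs)==0: continue
        (c,s,a)=cv2.minAreaRect(np.c_[xs,ys].astype(np.float32))
        print(n,cam,round(m['conf'],2),np.array(m['location']).round(1),np.array([xs.mean(),ys.mean()]).round(1),len(xs),'rect',np.round(c,1),np.round(s,1),round(a,1),atz(cam,[xs.mean(),ys.mean()],z))
print(manip.get_state()['clock'])
E
```

```text
blank1_center top 0.42 [314.1 189.3] [315.4 189.1] 118 rect [315.5 189.5] [11. 11.] 90.0 [ 0.569 -0.185  0.035]
blank1_center side 0.3 [283.5 238.3] [286.9 240.5] 695 rect [287.5 241. ] [34. 23.] 90.0 [ 0.451 -0.044  0.035]
blank1_center side 0.2 [289.5 291.8] [287.6 293.4] 754 rect [287.7 293.3] [20.6 38.7] 43.5 [0.345 0.117 0.035]
blank2_center side 0.65 [304.2 182. ] [305.1 182.6] 103 rect [305.  182.5] [11. 10.] 90.0 [ 0.548 -0.312  0.035]
blank3_center top 0.69 [377.4 182.8] [375.9 186.1] 153 rect [376. 186.] [12. 14.] 90.0 [ 0.574 -0.381  0.035]
blank3_center side 0.47 [311.  173.2] [309.3 170.2] 78 rect [309.5 170. ] [8. 9.] 90.0 [ 0.572 -0.381  0.035]
blank4_center top 0.57 [354.2 196. ] [355.  194.4] 128 rect [355.  194.5] [11. 12.] 90.0 [ 0.55  -0.316  0.014]
blank4_center side 0.72 [194.2 218.1] [191.7 221.4] 423 rect [192.4 218.8] [15.9 65.1] 40.1 [0.753 0.044 0.014]
blank4_center side 0.72 [310.4 260. ] [311.8 258.2] 652 rect [311.9 258.3] [19.4 36.7] 37.9 [ 0.362 -0.043  0.014]
blank4_center side 0.34 [186.4 349.3] [178.9 342.7] 10141 rect [178.2 334.7] [123.9 130.3] 32
[... 4184 characters left out ...]
 ] [17.4 34.1] 35.5 [ 0.364 -0.045  0.012]
chisel_grip top 0.55 [390.7 257.1] [391.1 256.8] 241 rect [391.5 256.6] [ 8.  33.1] 86.8 [ 0.343 -0.428  0.01 ]
carton_mid top 0.95 [113.7 224.6] [111.7 226.2] 1642 rect [111.7 225.9] [44.9 37.8] 76.0 [0.467 0.413 0.17 ]
carton_mid side 0.67 [170.  320.6] [168.4 322. ] 2833 rect [167.5 321.3] [66.4 48.9] 20.6 [0.464 0.411 0.17 ]
hook_tip top 0.67 [244.5 142.5] [237.4 144.9] 329 rect [235.  145.9] [11.1 64. ] 88.9 [0.719 0.062 0.035]
hook_tip top 0.27 [275.1 252.8] [274.1 253.6] 540 rect [274.1 253.7] [15.9 34.1] 86.2 [ 0.366 -0.046  0.035]
hook_tip side 0.58 [194.7 216.8] [192.9 220.4] 424 rect [192.9 219.1] [13.4 65.1] 41.4 [0.737 0.053 0.035]
2.15
```

```bash
python3 - <<'E'
import cv2
im=cv2.imread('pics/a_top.png'); cv2.imwrite('pics/b1.png',cv2.resize(im[110:330,70:300],None,fx=3.4,fy=2.7) if 0 else cv2.resize(im[110:310,70:300],None,fx=3,fy=3,interpolation=cv2.INTER_CUBIC))
cv2.imwrite('pics/b2.png',cv2.resize(im[140:265,280:460],None,fx=4,fy=4,interpolation=cv2.INTER_CUBIC))
im=cv2.imread('pics/a_side.png'); cv2.imwrite('pics/b3.png',cv2.resize(im[190:410,90:320],None,fx=2.7,fy=2.7,interpolation=cv2.INTER_CUBIC))
E
```

```text
(no output)
```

View pics/b1.png

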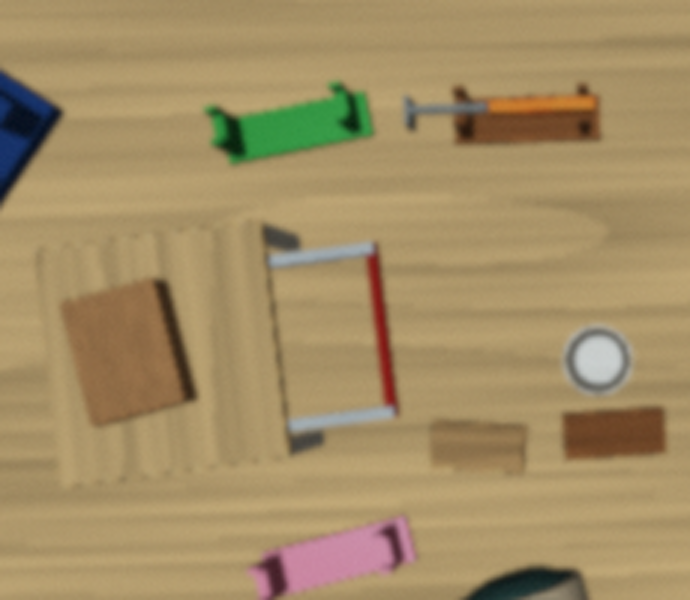

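View pics/b2.png

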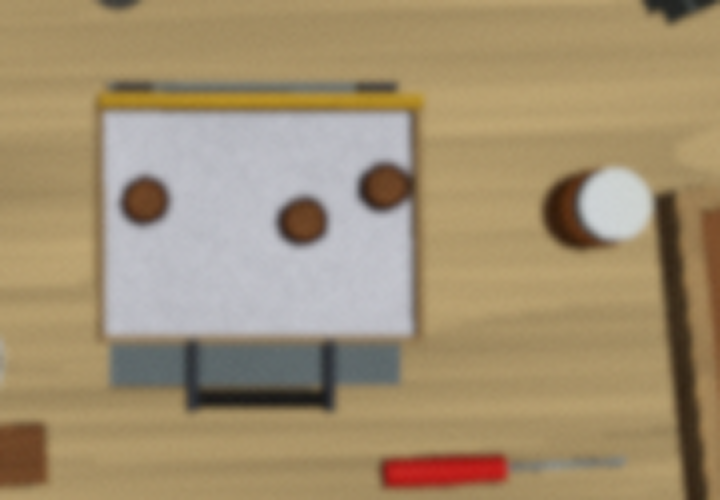

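View pics/b3.png

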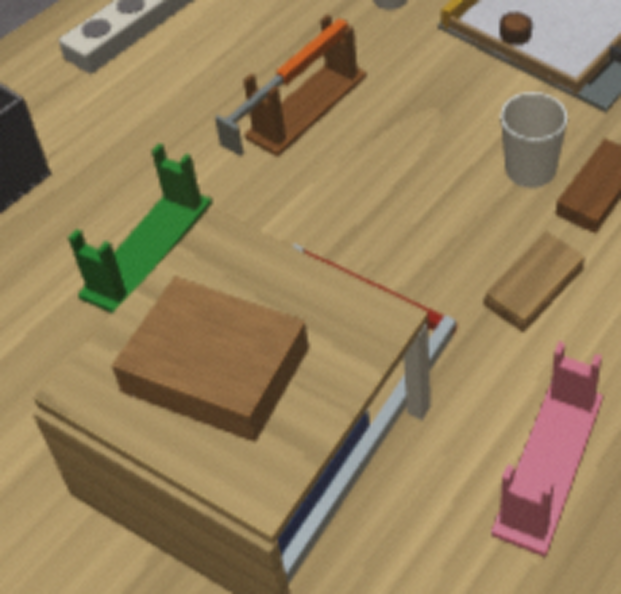

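```bash
python3 - <<'E'
from h import *
np.set_printoptions(precision=3,suppress=True)
def f(u,v,o,s): return [o[0]+(u+.5)/s-.5,o[1]+(v+.5)/s-.5]
b1=lambda u,v:f(u,v,(70,110),3); b2=lambda u,v:f(u,v,(280,140),4); b3=lambda u,v:f(u,v,(90,190),2.7)
A=lambda n,q,z,l: print(l,np.round(q,1),atz(n,q,z)) 
A('top',b1(370,247),.014,'stop L far');A('top',b1(389,412),.014,'stop L near')
A('top',b1(379,247),.014,'stop R far');A('top',b1(398,412),.014,'stop R near')
A('top',b1(264,222),.15,'roof far');A('top',b1(290,455),.15,'roof near')
A('top',b1(40,250),.15,'roof back far');A('top',b1(63,487),.15,'roof back near')
A('top',b1(470,107),.08,'shaft');A('top',b1(410,115),.08,'tip plate')
A('top',b1(488,105),.084,'handle front');A('top',b1(598,103),.084,'handle rear')
A('side',b3(368,415),.04,'tote front')
A('side',b3(428,323),.014,'stop near');A('side',b3(300,250),.014,'stop far')
A('side',b3(425,313),.15,'roof near')
for q in [(145,201),(302,221),(385,187)]: A('top',b2(*q),.04,'blank')
A('top',b2(104,110),.028,'fence L floor');A('top',b2(413,110),.028,'fence R floor')
A('top',b2(104,103),.049,'fence L top');A('top',b2(420,103),.049,'fence R top')
A('top',b2(104,335),.03,'wall L');A('top',b2(413,335),.03,'wall R')
A('top',b2(190,398),.036,'bar L');A('top',b2(334,398),.036,'bar R')
A('side',(192.4,218.7),.075,'hook')
E
```

```text
stop L far [193. 192.] [0.573 0.212 0.014]
stop L near [199.3 247. ] [0.394 0.195 0.014]
stop R far [196. 192.] [0.572 0.203 0.014]
stop R near [202.3 247. ] [0.393 0.186 0.014]
roof far [157.7 183.7] [0.587 0.287 0.15 ]
roof near [166.3 261.3] [0.361 0.265 0.15 ]
roof back far [ 83. 193.] [0.566 0.502 0.15 ]
roof back near [ 90.7 272. ] [0.337 0.482 0.15 ]
shaft [226.3 145.3] [0.709 0.093 0.08 ]
tip plate [206.3 148. ] [0.702 0.155 0.08 ]
handle front [232.3 144.7] [0.71  0.074 0.084]
handle rear [269. 144.] [ 0.709 -0.04   0.084]
tote front [226.  343.4] [0.385 0.326 0.04 ]
stop near [248.2 309.3] [0.41  0.205 0.014]
stop far [200.8 282.3] [0.57  0.209 0.014]
roof near [247.1 305.6] [0.361 0.271 0.15 ]
blank [315.9 189.9] [ 0.566 -0.186  0.04 ]
blank [355.1 194.9] [ 0.547 -0.311  0.04 ]
blank [375.9 186.4] [ 0.572 -0.379  0.04 ]
fence L floor [305.6 167.1] [ 0.642 -0.156  0.028]
fence R floor [382.9 167.1] [ 0.636 -0.408  0.028]
fence L top [305.6 165.4] [ 0.645 -0.154  0.049]
fence R top [384.6 165.4] [ 0.638 -0.408  0.049]
wall L [305.6 223.4] [ 0.46 -0.15  0.03]
wall R [382.9 223.4] [ 0.453 -0.4    0.03 ]
bar L [327.1 239.1] [ 0.408 -0.217  0.036]
bar R [363.1 239.1] [ 0.404 -0.333  0.036]
hook [192.4 218.7] [0.712 0.077 0.075]
```

```bash
cat >> h.py <<'E'
def go(P,ang):
    p,Rm=rot(); a=np.arctan2(Rm[1,0],Rm[0,0]); d=(ang-a+np.pi)%(2*np.pi)-np.pi
    s=manip.get_state(); v=rel(P)
    print('t',round(s['clock'],2),'pos',np.round(s['position'],4),'ang',round(a,3),'F',np.round(s['contact_force'],1),'w',round(s['width'],4),'j6',round(s['qpos'][5],2),'zax',np.round(Rm[:,2],3))
    print('rel',np.round(v,1),'turn',round(-d,3),'rows',round(np.linalg.norm(v)/50,1))
E
python3 -c "
from h import *
go([.71,.02,.27],0)"
```

```text
t 2.15 pos [ 0.2041 -0.5376  0.2006] ang -1.208 F [ 0.2  0.3 -0.5] w 0.0854 j6 -0.12 zax [ 0. -0. -1.]
rel [-341.8 -670.9  -69.4] turn -1.208 rows 15.1
```

>>> drive_tool:
  steps:
    - [-22,-44,-14,-0.1,1]
    - [-45,-88,-28,-0.2,1]
    - [-68,-132,-42,-0.3,1]
    - [-90,-176,-56,-0.4,1]
    - [-112,-220,-69,-0.5,1]

```text
clock: 2.65
position: [0.3668, -0.3579, 0.2688]
ee_rot: [0.0, 0.939, -0.345, 0.0]
contact_force: [0.6, -0.7, 0.2]
width: 0.0856
```

```bash
python3 -c "
from h import *
go([.71,.02,.27],0)"
```

```text
t 2.65 pos [ 0.3668 -0.3579  0.2688] ang -0.704 F [ 0.6 -0.7  0.2] w 0.0856 j6 -0.2 zax [ 0.001 -0.001 -1.   ]
rel [  16.7 -510.2   -1.2] turn -0.704 rows 10.2
```

>>> drive_tool:
  steps:
    - [2,-49,0,-0.14,1]
    - [3,-98,0,-0.28,1]
    - [5,-147,0,-0.42,1]
    - [7,-196,0,-0.56,1]
    - [8,-245,0,-0.7,1]

```text
clock: 3.15
position: [0.5328, -0.1748, 0.269]
ee_rot: [0.001, 1.0, 0.001, 0.001]
contact_force: [0.5, -0.8, -0.4]
width: 0.0852
```

```bash
python3 -c "
from h import *
go([.71,-.065,.25],0)"
```

```text
t 3.15 pos [ 0.5328 -0.1748  0.269 ] ang 0.001 F [ 0.5 -0.8 -0.4] w 0.0852 j6 -0.44 zax [ 0.001 -0.001 -1.   ]
rel [ 177.3 -109.5   19.1] turn 0.001 rows 4.2
```

>>> drive_tool:
  steps:
    - [44,-30,5,0,1]
    - [88,-60,10,0,1]
    - [133,-90,14,0,1]
    - [177,-119,19,0,1]
    - [177,-119,19,0,1]

```text
clock: 3.65
position: [0.713, -0.0518, 0.2479]
ee_rot: [-0.0, 1.0, 0.003, 0.001]
contact_force: [-0.7, -1.0, -0.2]
width: 0.0852
```

```bash
python3 -c "
from h import *
cv2.imwrite('pics/c1.png',manip.get_image('wrist')); cv2.imwrite('pics/c2.png',manip.get_image('side'))
for n in ['hook']:
  for m in manip.masks_of('wrist',n): print(m['conf'],m['location'])
go([.71,.017,.15],0)"
```

```text
0.88 [274.3, 91.5]
t 3.8 pos [ 0.7099 -0.0548  0.2488] ang 0.003 F [-0.7 -0.6 -0.3] w 0.0854 j6 -0.18 zax [-0.001 -0.001 -1.   ]
rel [  0.4 -71.9  98.7] turn 0.003 rows 2.4
```

View pics/c1.png

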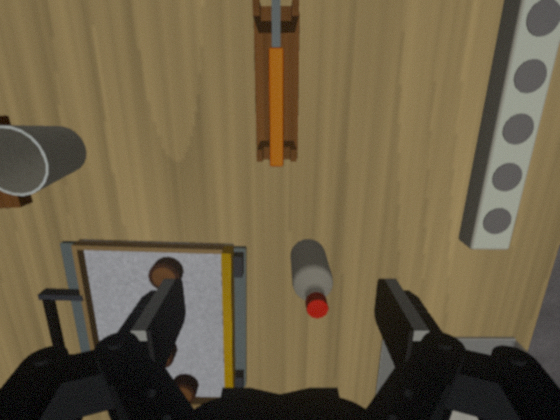

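The wrist view shows the orange handle from (276,47) to (277,165), with the rest's forks at (276,12) and (277,152).

```bash
python3 -c "
from h import *
cv2.imwrite('pics/c3.png',manip.get_image('wrist'))
for px in [(276.5,47.5),(277,165),(276,5)]: print(atz('wrist',px,.084))
im=manip.get_image('wrist');h=cv2.cvtColor(im,cv2.COLOR_BGR2HSV)
m=(h[...,0]>8)&(h[...,0]<16)&(h[...,1]>220)&(h[...,2]>150)
m[:,:200]=0
ys,xs=np.nonzero(m);print(len(xs),cv2.minAreaRect(np.c_[xs,ys].astype(np.float32)))
for px in [(xs[ys<ys.min()+6].mean(),ys.min()),(xs[ys>ys.max()-6].mean(),ys.max())]: print(px,atz('wrist',px,.084))
go([.71,.017,.15],0)"
```

```text
[0.70592899 0.07149844 0.084     ]
[ 0.70642864 -0.03680776  0.084     ]
[0.70549164 0.10535881 0.084     ]
0 ((0.0, 0.0), (0.0, 0.0), 0.0)Traceback (most recent call last):
  File "<string>", line 9, in <module>
    for px in [(xs[ys<ys.min()+6].mean(),ys.min()),(xs[ys>ys.max()-6].mean(),ys.max())]: print(px,atz('wrist',px,.084))
                      ~~~~~~^^
    return umr_minimum(a, axis, None, out, keepdims, initial, where)
ValueError: zero-size array to reduction operation minimum which has no identity
```

>>> drive_tool:
  steps:
    - [-3,-36,45,0,1]
    - [-4,-72,90,0,1]
    - [-4,-72,130,0,1]
    - [-4,-72,170,0,1]
    - [-4,-72,170,0,1]

```text
clock: 4.4
position: [0.6985, 0.0149, 0.0743]
ee_rot: [0.001, 1.0, 0.0, -0.007]
contact_force: [-1.2, -0.5, -0.1]
width: 0.0849
```

```bash
python3 -c "
from h import *
go([.7065,.017,.057],0)"
```

```text
t 4.4 pos [0.6985 0.0149 0.0743] ang 0.0 F [-1.2 -0.5 -0.1] w 0.0849 j6 -0.08 zax [-0.013 -0.001 -1.   ]
rel [ 8.2 -2.1 17.2] turn 0.0 rows 0.4
```

>>> drive_tool:
  steps:
    - [8,-2,17,0,1]
    - [8,-2,17,0,1]
    - [8,-2,17,0,1]

```text
clock: 4.7
position: [0.7075, 0.0161, 0.0588]
ee_rot: [0.001, 1.0, -0.0, -0.005]
contact_force: [0.3, -0.8, 0.2]
width: 0.0852
```

```bash
python3 -c "
from h import *
go([.7065,.017,.057],0)
cv2.imwrite('pics/d1.png',manip.get_image('wrist'))"
```

```text
t 4.7 pos [0.7075 0.0161 0.0588] ang -0.001 F [ 0.3 -0.8  0.2] w 0.0852 j6 -0.07 zax [-0.011 -0.002 -1.   ]
rel [-1.  -0.9  1.8] turn -0.001 rows 0.0
```

View pics/d1.png

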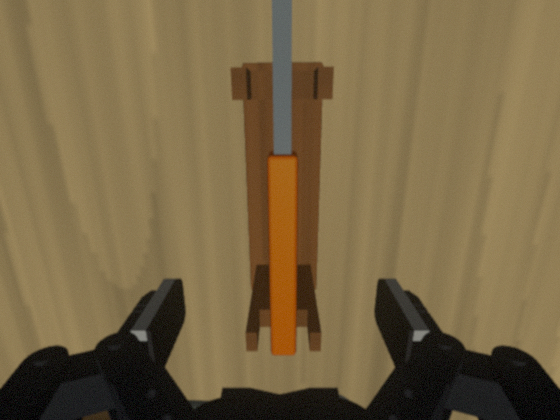

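>>> drive_tool:
  steps:
    - [0,0,1,0,-1]
    - [0,0,1,0,-1]
    - [0,0,1,0,-1]
    - [0,0,1,0,-1]
    - [0,0,1,0,-1]
  squeeze: 90

```text
clock: 5.25
position: [0.7077, 0.0163, 0.0583]
ee_rot: [0.001, 1.0, -0.0, -0.005]
contact_force: [-0.2, -0.2, -0.2]
width: 0.0122
```

>>> drive_tool:
  steps:
    - [0,0,0,0,-1]
    - [0,0,0,0,-1]

```text
clock: 5.45
position: [0.7077, 0.0163, 0.0582]
ee_rot: [0.001, 1.0, -0.0, -0.005]
contact_force: [0.4, 1.7, -0.0]
width: 0.0
```

```bash
python3 -c "
from h import *
go([.7065,.017,.14],0)"
```

```text
t 5.45 pos [0.7077 0.0163 0.0582] ang -0.0 F [ 0.4  1.7 -0. ] w 0.0 j6 -0.07 zax [-0.01  -0.002 -1.   ]
rel [ -2.   -0.5 -81.8] turn -0.0 rows 1.6
```

```bash
python3 -c "
from h import *
cv2.imwrite('pics/d2.png',manip.get_image('wrist'));cv2.imwrite('pics/d3.png',cv2.resize(manip.get_image('side')[150:300,120:300],None,fx=4,fy=4))"
```

```text
(no output)
```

View pics/d2.png

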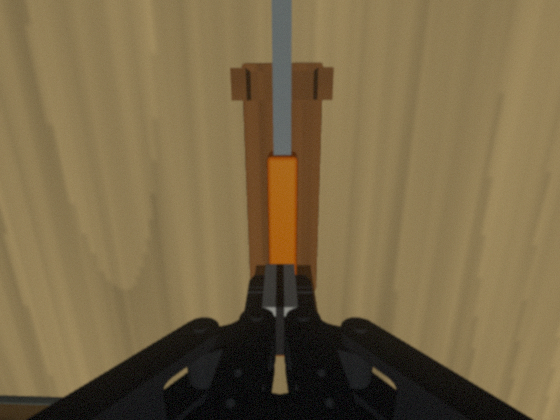

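View pics/d3.png

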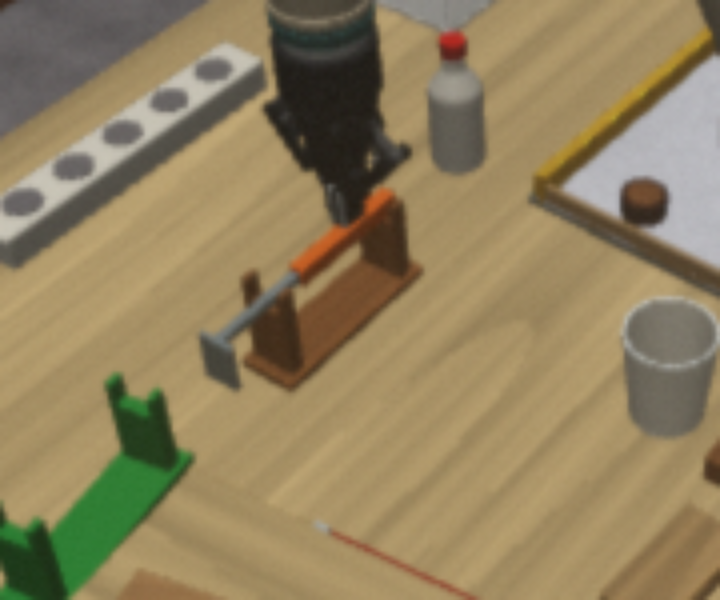

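```bash
python3 -c "
from h import *
p,_=rot();print(proj('side',p),proj('wrist',p),proj('side',[.7065,.017,.075]),proj('side',[.707,-.038,.084]),proj('side',[.707,.072,.084]), proj('wrist',[.707,.072,.084]), proj('wrist',[.707,-.038,.084]))"
```

```text
[207.20110008 212.09424333] [279.41142907 253.73109575] [206.89124361 208.37657039] [218.02891005 196.56940962] [194.39434024 216.24061269] [277.30668223 165.88992599] [277.62374347 363.73039242]
```

```bash
python3 -c "
from h import *
p,Rm=rot()
for k in (0,10,19,26,35): q=p-Rm[:,2]*k/1000; print(k,q,proj('side',q),proj('wrist',q))
print(manip.get_state())
im=manip.get_image('side')[180:250,170:250]; cv2.imwrite('pics/d4.png',cv2.resize(im,None,fx=9,fy=8,interpolation=cv2.INTER_CUBIC))
im=manip.get_image('top')[110:180,190:290]; cv2.imwrite('pics/d5.png',cv2.resize(im,None,fx=7,fy=7,interpolation=cv2.INTER_CUBIC))"
```

```text
0 [0.70768624 0.0163062  0.05817999] [207.20110008 212.09424333] [279.41142907 253.73109575]
10 [0.70778438 0.01632219 0.06817949] [206.90319147 209.71935402] [279.39711249 261.86322864]
19 [0.70787271 0.01633658 0.07717905] [206.63249955 207.56143266] [279.38289223 269.94065125]
26 [0.70794141 0.01634777 0.0841787 ] [206.42025316 205.86943151] [279.37082846 276.79313979]
35 [0.70802973 0.01636216 0.09317826] [206.14514065 203.67626981] [279.35383483 286.44590148]
{'clock': 5.55, 'qpos': array([-0.07385963,  0.57091077,  1.38257017, -0.00248985,  1.19778223,
       -0.07249059]), 'qd': array([-0.00066562, -0.00097982,  0.0005572 , -0.000915  , -0.00079694,
        0.00104432]), 'effort': array([ 6.13965589e-03, -5.64808667e+01, -2.26350671e+01, -1.15140327e-02,
        5.52158954e-02,  8.90424332e-06]), 'position': array([0.70768624, 0.0163062 , 0.05817999]), 'ee_rot': array([ 8.00510346e-04,  9.99987615e-01, -2.25230010e-04, -4.90689200e-03]), 'contact_force': array([ 0.38647731, -0.70355739, -1.16795492]), 'moment': array([-0.00787307, -0.03915274, -0.05334568]), 'width': -0.00011943719849239295}
```

View pics/d4.png

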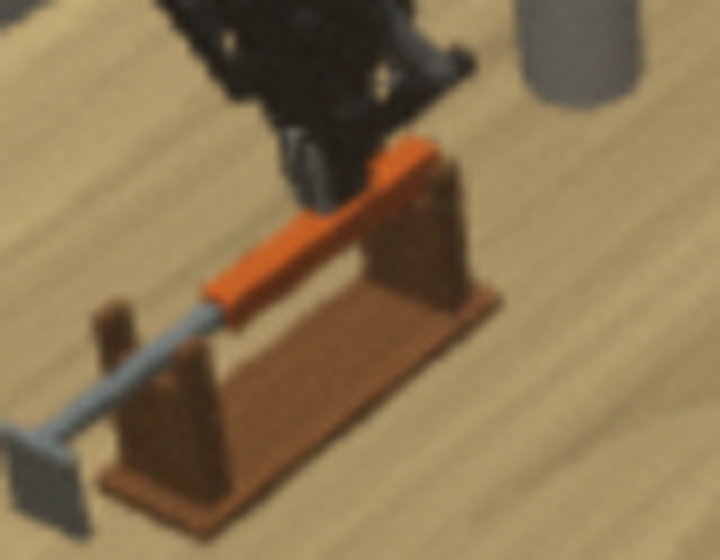

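```bash
python3 -c "
from h import *
p,Rm=rot()
for y in (-11,-8,0):
  for k in (0,13,25,38,50): 
    q=p+Rm@np.array([0,y,-k])/1000;q2=p+Rm@np.array([43,y,-k])/1000; print(y,k,proj('wrist',q).round(),proj('wrist',q2).round())
cv2.imwrite('pics/d6.png',cv2.resize(manip.get_image('wrist')[220:420,160:400],None,fx=3,fy=3))"
```

```text
-11 0 [279. 236.] [356. 236.]
-11 13 [279. 246.] [362. 246.]
-11 25 [279. 256.] [367. 256.]
-11 38 [279. 269.] [374. 269.]
-11 50 [279. 283.] [382. 283.]
-8 0 [279. 241.] [356. 241.]
-8 13 [279. 251.] [361. 251.]
-8 25 [279. 261.] [367. 261.]
-8 38 [279. 275.] [374. 275.]
-8 50 [279. 289.] [381. 289.]
0 0 [279. 254.] [355. 254.]
0 13 [279. 264.] [360. 265.]
0 25 [279. 276.] [365. 276.]
0 38 [279. 290.] [372. 290.]
0 50 [279. 305.] [379. 305.]
```

View pics/d6.png

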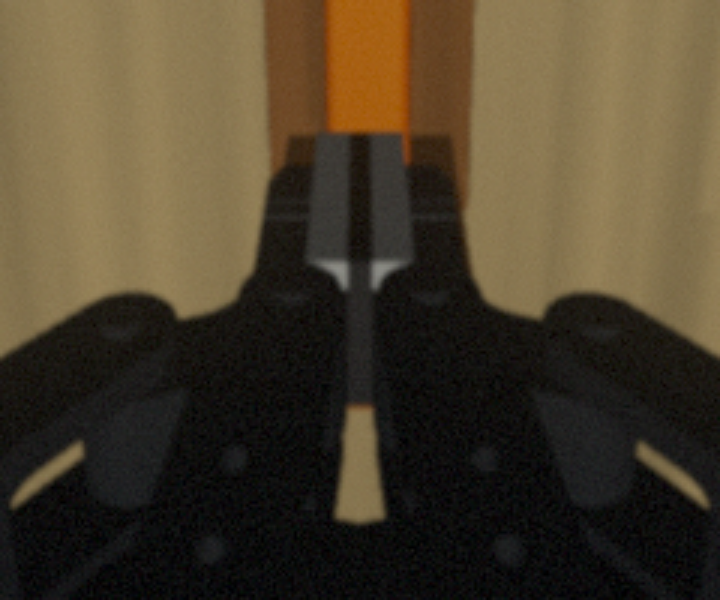

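>>> drive_tool:
  steps:
    - [-1,0,0,0,1]
    - [-1,0,0,0,1]
    - [-1,0,0,0,1]
    - [-1,0,0,0,1]
    - [-1,0,0,0,1]

```text
clock: 6.2
position: [0.7067, 0.0163, 0.0582]
ee_rot: [0.001, 1.0, -0.0, -0.005]
contact_force: [0.8, 0.1, -0.1]
width: 0.0721
```

>>> drive_tool:
  steps:
    - [0,0,0,0,1]
    - [0,0,10,0,1]
    - [0,0,20,0,1]
    - [0,0,26,0,1]
    - [0,0,26,0,1]

```text
clock: 6.7
position: [0.7051, 0.0163, 0.0302]
ee_rot: [0.001, 1.0, -0.0, -0.007]
contact_force: [0.7, -0.3, 0.8]
width: 0.0852
```

```bash
python3 -c "
from h import *
go([.7065,.017,.032],0)
cv2.imwrite('pics/e1.png',manip.get_image('wrist'))
im=manip.get_image('side')[180:250,170:250]; cv2.imwrite('pics/e2.png',cv2.resize(im,None,fx=9,fy=8,interpolation=cv2.INTER_CUBIC))"
```

```text
t 6.7 pos [0.7051 0.0163 0.0302] ang -0.0 F [ 0.7 -0.3  0.8] w 0.0852 j6 -0.07 zax [-0.013 -0.001 -1.   ]
rel [ 1.4 -0.7 -1.9] turn -0.0 rows 0.0
```

View pics/e2.png

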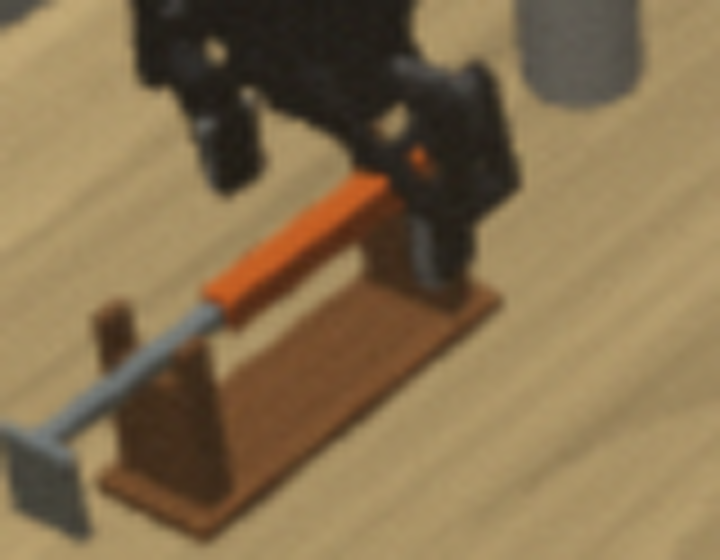

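View pics/e1.png

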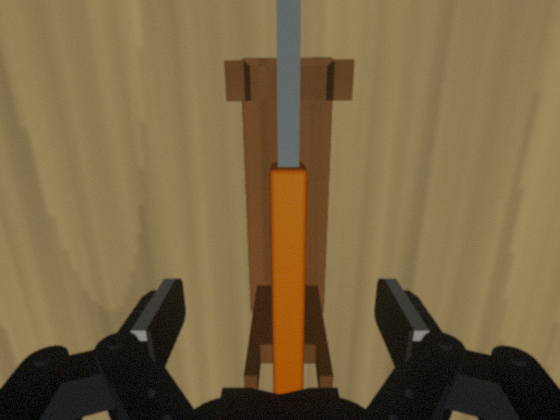

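```bash
python3 -c "
from h import *
p,Rm=rot()
for k in (13,26,39,45):
  for x in (-43,-50,43): q=p+Rm@np.array([x,0,-k])/1000; print(k,x,q.round(3),proj('side',q).round(1))
print(proj('wrist',[.7065,.017,.084]))"
```

```text
13 -43 [0.663 0.016 0.045] [218.5 220.8]
13 -50 [0.656 0.016 0.045] [220.3 221.7]
13 43 [0.749 0.016 0.044] [197.5 210.1]
26 -43 [0.664 0.016 0.058] [218.2 217.8]
26 -50 [0.657 0.016 0.058] [220.  218.7]
26 43 [0.75  0.016 0.057] [197.1 207.1]
39 -43 [0.664 0.016 0.071] [217.9 214.7]
39 -50 [0.657 0.016 0.071] [219.7 215.6]
39 43 [0.75  0.016 0.07 ] [196.6 204. ]
45 -43 [0.664 0.016 0.077] [217.7 213.2]
45 -50 [0.657 0.016 0.077] [219.5 214.1]
45 43 [0.75  0.016 0.076] [196.4 202.5]
[278.50937426 306.89068718]
```

>>> drive_tool:
  steps:
    - [3,0,-1,0,0.5]
    - [3,0,-1,0,-1]
    - [3,0,-1,0,-1]
    - [3,0,-1,0,-1]
    - [3,0,-1,0,-1]

```text
clock: 7.3
position: [0.7093, 0.0162, 0.033]
ee_rot: [0.001, 1.0, -0.0, -0.005]
contact_force: [-2.3, 0.1, 12.8]
width: 0.0129
```

>>> drive_tool:
  steps:
    - [0,0,0,0,-1]
    - [0,0,0,0,-1]
    - [0,0,0,0,-1]

```text
clock: 7.6
position: [0.7094, 0.0163, 0.0331]
ee_rot: [0.001, 1.0, -0.0, -0.005]
contact_force: [-0.4, -0.2, 1.6]
width: 0.0117
```

>>> drive_tool:
  steps:
    - [0,0,-25,0,-1]
    - [0,0,-50,0,-1]
    - [0,0,-75,0,-1]
    - [0,0,-75,0,-1]

```text
clock: 8.0
position: [0.7128, 0.0162, 0.1119]
ee_rot: [0.001, 1.0, -0.0, -0.001]
contact_force: [1.3, -0.3, -0.4]
width: 0.0122
```

```bash
python3 -c "
from h import *
go([.494,.103,.095],.09)
cv2.imwrite('pics/f1.png',cv2.resize(manip.get_image('side')[130:280,120:300],None,fx=4,fy=4))"
```

```text
t 8.0 pos [0.7128 0.0162 0.1119] ang -0.0 F [ 1.3 -0.3 -0.4] w 0.0122 j6 -0.07 zax [-0.003 -0.002 -1.   ]
rel [-218.7  -86.8   17.3] turn -0.09 rows 4.7
```

View pics/f1.png

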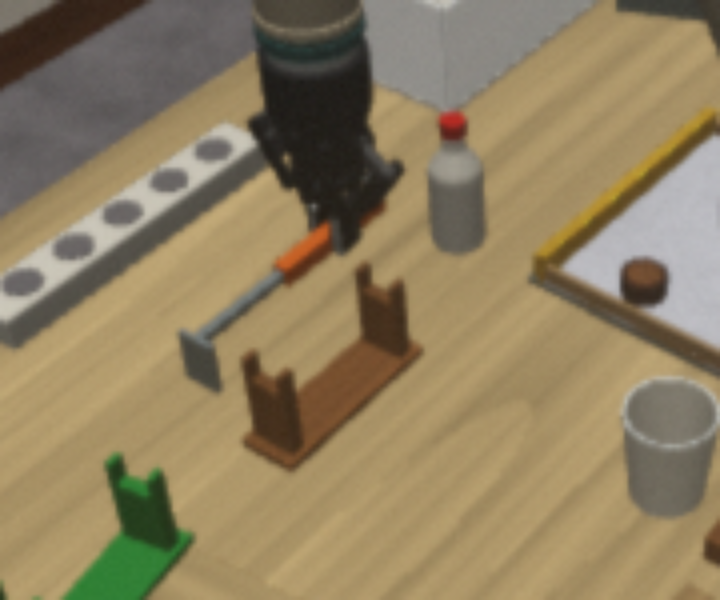

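>>> drive_tool:
  steps:
    - [-44,-17,0,-0.02,-1]
    - [-88,-35,0,-0.04,-1]
    - [-132,-52,5,-0.06,-1]
    - [-175,-70,10,-0.08,-1]
    - [-218,-87,15,-0.09,-1]

```text
clock: 8.55
position: [0.4896, 0.1038, 0.0936]
ee_rot: [0.001, 0.999, 0.045, -0.005]
contact_force: [-0.4, 0.6, -1.0]
width: 0.0122
```

>>> drive_tool:
  steps:
    - [0,0,0,0,-1]
    - [0,0,0,0,-1]

```text
clock: 8.75
position: [0.4869, 0.104, 0.092]
ee_rot: [0.001, 0.999, 0.046, -0.007]
contact_force: [1.5, 0.6, -0.9]
width: 0.0121
```

```bash
python3 -c "
from h import *
go([.494,.103,.05],.09)
cv2.imwrite('pics/g1.png',cv2.resize(manip.get_image('top')[130:300,80:300],None,fx=3.5,fy=3.5))
cv2.imwrite('pics/g2.png',manip.get_image('wrist'));
cv2.imwrite('pics/g3.png',cv2.resize(manip.get_image('side')[230:410,110:320],None,fx=3.3,fy=3.3))"
```

```text
t 8.75 pos [0.4869 0.104  0.092 ] ang 0.091 F [ 1.5  0.6 -0.9] w 0.0121 j6 -0.02 zax [-0.014 -0.002 -1.   ]
rel [ 7.6  1.6 41.9] turn 0.001 rows 0.9
```

View pics/g1.png

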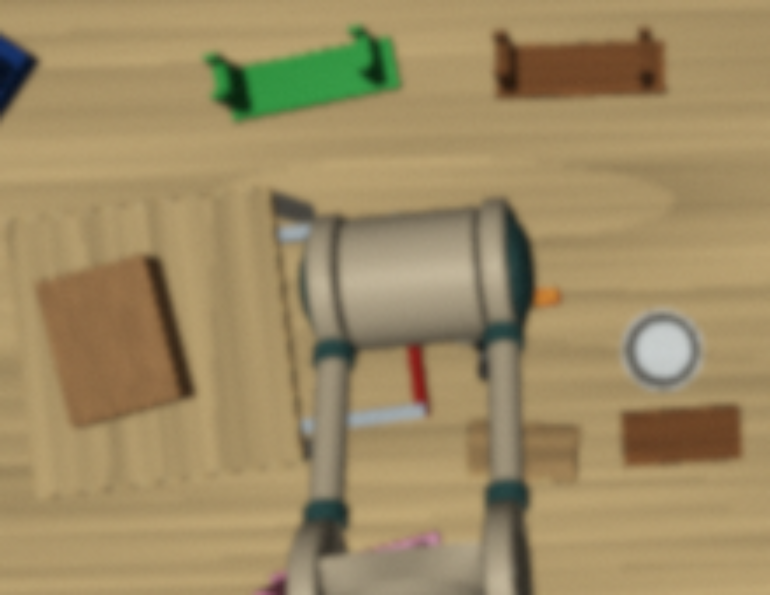

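View pics/g2.png

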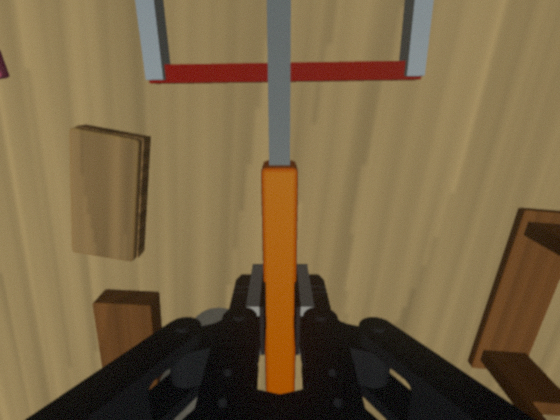

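View pics/g3.png

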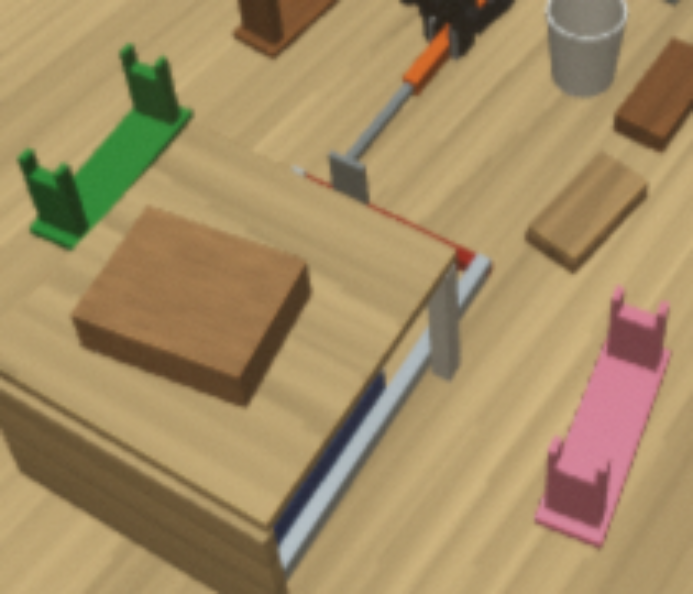

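```bash
python3 -c "
from h import *
np.set_printoptions(precision=4,suppress=True)
c=cal('wrist')
a=atz('wrist',(163,66),.014);b=atz('wrist',(407,62.5),.014);print(a,b,np.linalg.norm(b-a),(a+b)/2,np.degrees(np.arctan2(*(b-a)[[1,0]])))
a=atz('wrist',(279.5,165),.119);b=atz('wrist',(280,390),.139);print(a,b,np.degrees(np.arctan2(*(a-b)[[1,0]])))
im=manip.get_image('wrist'); cv2.imwrite('pics/g4.png',cv2.resize(im[0:110,120:450],None,fx=2.4,fy=2.4,interpolation=cv2.INTER_CUBIC))
n=np.array([-.096,.9954]);P=np.array([.484,.203])+.009*n
go([*P,.05],.09)
p,_=rot();go([p[0]+.006,p[1],.05],.09)"
```

```text
[0.4002 0.2006 0.014 ] [0.568  0.2179 0.014 ] 0.16865438192250992 [0.4841 0.2092 0.014 ] 5.8818045971889825
[0.4863 0.1593 0.119 ] [0.4965 0.0521 0.139 ] 95.41465144405133
t 8.95 pos [0.4912 0.1034 0.0934] ang 0.089 F [ 0.2 -0.6 -1.1] w 0.012 j6 -0.02 zax [-0.009 -0.002 -1.   ]
rel [   2.1 -108.9   43.2] turn -0.001 rows 2.3
t 8.95 pos [0.4912 0.1034 0.0934] ang 0.089 F [ 0.2 -0.6 -1.1] w 0.012 j6 -0.02 zax [-0.009 -0.002 -1.   ]
rel [ 6.4  0.5 43.3] turn -0.001 rows 0.9
```

View pics/g4.png

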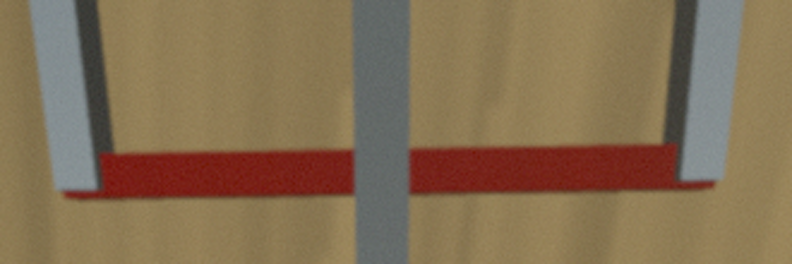

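>>> drive_tool:
  steps:
    - [2,0,20,-0.005,-1]
    - [2,0,43,-0.005,-1]
    - [2,-20,43,-0.005,-1]
    - [2,-45,43,-0.005,-1]
    - [2,-70,43,-0.005,-1]

```text
clock: 9.45
position: [0.4879, 0.1734, 0.0497]
ee_rot: [0.001, 0.999, 0.046, -0.005]
contact_force: [0.6, -0.5, -0.8]
width: 0.0122
```

```bash
python3 -c "
from h import *
n=np.array([-.096,.9954]);P=np.array([.484,.206])+.008*n
go([*P,.05],.095)
im=manip.get_image('wrist'); cv2.imwrite('pics/g5.png',im)
cv2.imwrite('pics/g6.png',cv2.resize(manip.get_image('side')[230:410,110:320],None,fx=3.3,fy=3.3))"
```

```text
t 9.45 pos [0.4879 0.1734 0.0497] ang 0.092 F [ 0.6 -0.5 -0.8] w 0.0122 j6 0.12 zax [-0.009 -0.002 -1.   ]
rel [ -1.  -40.8  -0.3] turn -0.003 rows 0.8
```

View pics/g5.png

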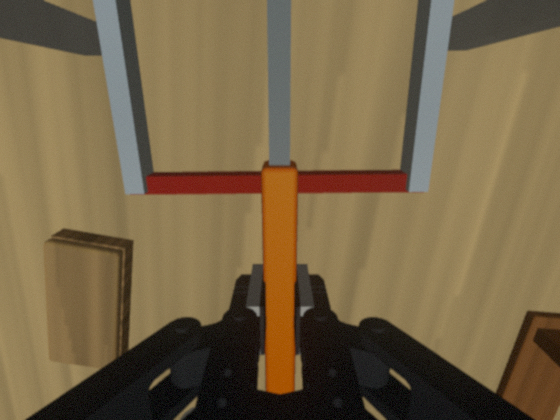

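View pics/g6.png

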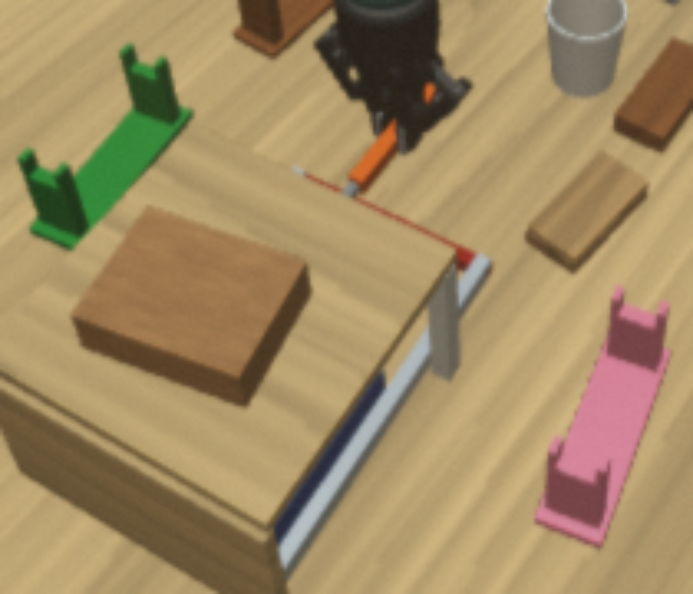

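>>> drive_tool:
  steps:
    - [-1,-20,0,-0.003,-1]
    - [-1,-41,0,-0.003,-1]
    - [-1,-41,0,-0.003,-1]
    - [-1,-41,0,-0.003,-1]

```text
clock: 9.95
position: [0.4836, 0.2154, 0.0498]
ee_rot: [0.001, 0.999, 0.049, -0.004]
contact_force: [0.0, 0.3, -0.8]
width: 0.0122
```

```bash
python3 -c "
from h import *
n=np.array([-.096,.9954]);P=np.array([.484,.206])+.008*n
im=manip.get_image('wrist'); cv2.imwrite('pics/g7.png',im)
a=atz('wrist',(148,250),.014)
go([*P,.027],.095)"
```

```text
t 10.0 pos [0.4834 0.2151 0.0498] ang 0.098 F [ 0.9  0.3 -1. ] w 0.012 j6 0.19 zax [-0.009 -0.002 -1.   ]
rel [-0.1  1.1 22.8] turn 0.003 rows 0.5
```

View pics/g7.png

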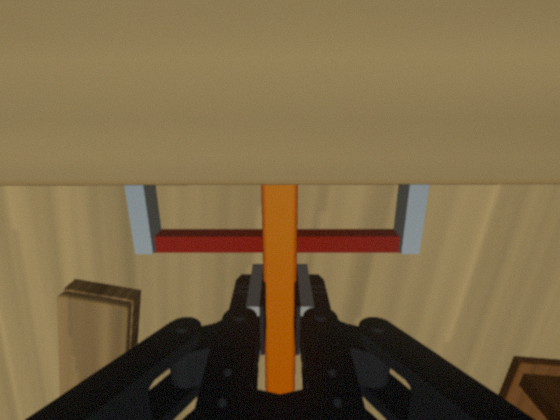

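>>> drive_tool:
  steps:
    - [0,0,8,0,-1]
    - [0,0,16,0,-1]
    - [0,0,23,0,-1]
    - [0,0,23,0,-1]

```text
clock: 10.4
position: [0.482, 0.2143, 0.0252]
ee_rot: [0.001, 0.999, 0.049, -0.006]
contact_force: [-0.2, -0.3, -1.6]
width: 0.0117
```

>>> drive_tool:
  steps:
    - [0,8,-2,0,-1]
    - [0,18,-2,0,-1]
    - [0,28,-2,0,-1]
    - [0,38,-2,0,-1]

```text
clock: 10.8
position: [0.4859, 0.1761, 0.0275]
ee_rot: [0.0, 0.999, 0.048, -0.006]
contact_force: [-0.6, 3.0, -2.1]
width: 0.012
```

```bash
python3 -c "
from h import *
n=np.array([-.096,.9954]);P=np.array([.484,.206])+(.008-.13)*n
cv2.imwrite('pics/g8.png',cv2.resize(manip.get_image('side')[230:410,110:320],None,fx=3.3,fy=3.3))
go([*P,.027],.098)"
```

```text
t 10.85 pos [0.4859 0.1743 0.0275] ang 0.097 F [-0.1 -0.8 -1.5] w 0.0123 j6 0.11 zax [-0.012 -0.004 -1.   ]
rel [ 1.  90.2  0.7] turn -0.001 rows 1.8
```

View pics/g8.png

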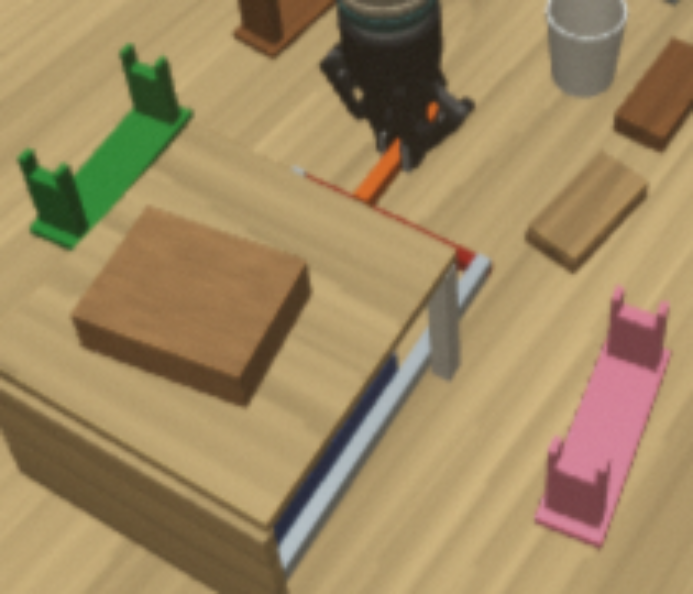

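>>> drive_tool:
  steps:
    - [0,12,0,0,-1]
    - [0,30,0,0,-1]
    - [0,50,0,0,-1]
    - [0,72,0,0,-1]
    - [0,94,0,0,-1]

```text
clock: 11.35
position: [0.4948, 0.0798, 0.0278]
ee_rot: [0.001, 0.999, 0.048, -0.006]
contact_force: [0.5, 2.4, -2.2]
width: 0.0121
```

>>> drive_tool:
  steps:
    - [0,6,0,0,-1]
    - [0,8,0,0,-1]

```text
clock: 11.55
position: [0.4949, 0.073, 0.0274]
ee_rot: [-0.001, 0.999, 0.046, -0.007]
contact_force: [-0.8, 11.7, -5.0]
width: 0.0119
```

```bash
python3 -c "
from h import *
n=np.array([-.096,.9954]);P=np.array([.484,.206])+(.008-.135)*n
cv2.imwrite('pics/g9.png',cv2.resize(manip.get_image('side')[230:410,110:320],None,fx=3.3,fy=3.3))
go([*P,.027],.098)
cv2.imwrite('pics/g10.png',manip.get_image('wrist'))"
```

```text
t 11.6 pos [0.495  0.0731 0.0274] ang 0.093 F [ 0.2  6.1 -4.1] w 0.0123 j6 -0.09 zax [-0.013  0.001 -1.   ]
rel [ 1.8 -6.4  0.4] turn -0.005 rows 0.1
```

View pics/g9.png

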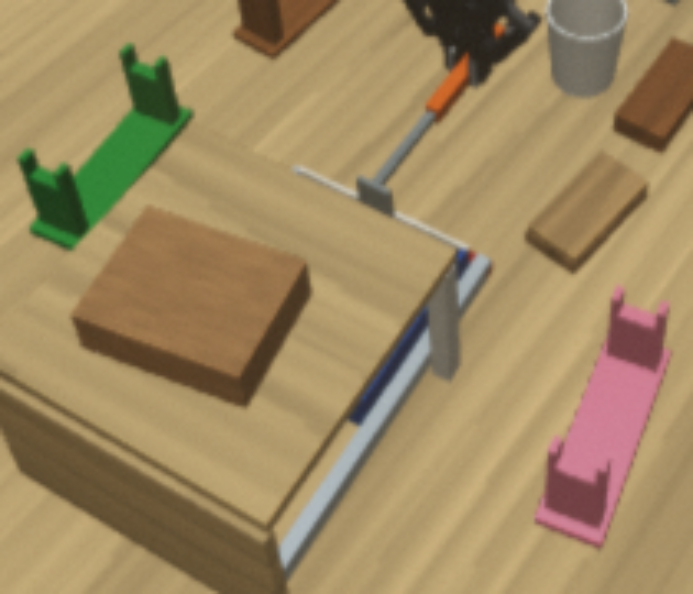

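View pics/g10.png

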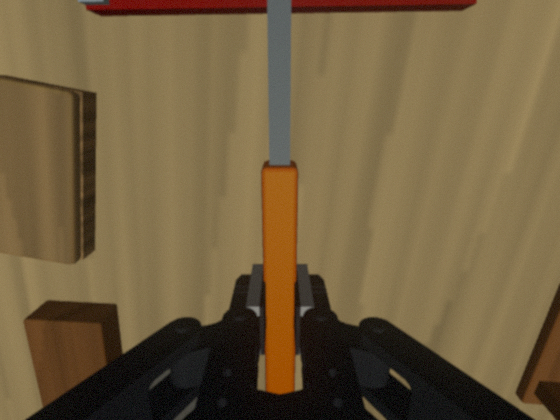

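>>> drive_tool:
  steps:
    - [0,2,0,0,-1]
    - [0,2,0,0,-1]
    - [0,2,0,0,-1]

```text
clock: 11.95
position: [0.4948, 0.0731, 0.0272]
ee_rot: [-0.002, 0.999, 0.046, -0.007]
contact_force: [0.7, 7.5, -4.4]
width: 0.0118
```

>>> drive_tool:
  steps:
    - [0,-6,0,0,-1]
    - [0,-6,-20,0,-1]
    - [0,-6,-50,0,-1]
    - [0,20,-95,0,-1]
    - [0,20,-95,0,-1]

```text
clock: 12.45
position: [0.5027, 0.0507, 0.1275]
ee_rot: [-0.001, 0.999, 0.046, -0.001]
contact_force: [1.5, -0.3, -1.8]
width: 0.012
```

```bash
python3 -c "
from h import *
go([.7094,.0163,.11],0)
cv2.imwrite('pics/h1.png',manip.get_image('top'));cv2.imwrite('pics/h2.png',cv2.resize(manip.get_image('side')[230:410,110:320],None,fx=3.3,fy=3.3))"
```

```text
t 12.45 pos [0.5027 0.0507 0.1275] ang 0.092 F [ 1.5 -0.3 -1.8] w 0.012 j6 -0.13 zax [-0.001  0.001 -1.   ]
rel [202.7  53.2  17.1] turn 0.092 rows 4.2
```

View pics/h1.png

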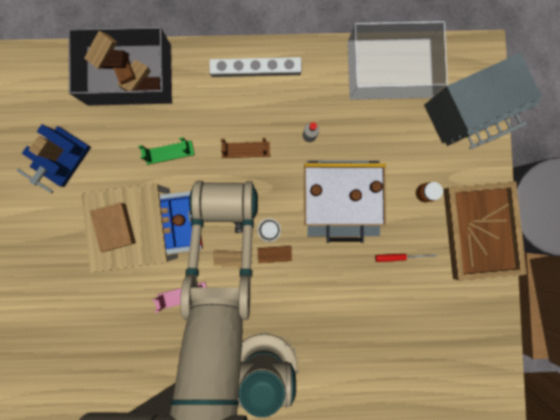

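View pics/h2.png

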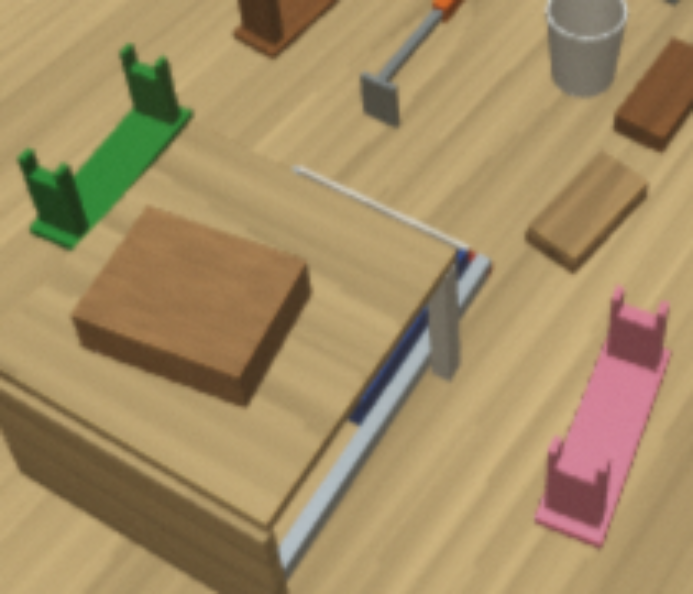

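>>> drive_tool:
  steps:
    - [42,9,3,0.02,-1]
    - [84,20,6,0.04,-1]
    - [126,31,10,0.06,-1]
    - [166,42,15,0.08,-1]
    - [202,53,17,0.092,-1]

```text
clock: 13.05
position: [0.7046, 0.0185, 0.1008]
ee_rot: [-0.002, 1.0, -0.0, -0.008]
contact_force: [-0.3, 0.4, -1.2]
width: 0.0122
```

>>> drive_tool:
  steps:
    - [0,0,0,0,-1]
    - [0,0,0,0,-1]

```text
clock: 13.25
position: [0.703, 0.019, 0.0972]
ee_rot: [-0.002, 1.0, -0.0, -0.011]
contact_force: [-0.2, -0.2, -1.4]
width: 0.012
```

```bash
python3 -c "
from h import *
go([.7094,.0163,.0335],0)
im=manip.get_image('wrist');cv2.imwrite('pics/i1.png',im)
print(atz('top',(179,220.5),.024))
t=cv2.imread('pics/h1.png');cv2.imwrite('pics/i2.png',cv2.resize(t[175:275,140:260],None,fx=6,fy=6,interpolation=cv2.INTER_CUBIC))"
```

```text
t 13.25 pos [0.703  0.019  0.0972] ang -0.001 F [-0.2 -0.2 -1.4] w 0.012 j6 -0.07 zax [-0.022  0.004 -1.   ]
rel [ 7.8  2.9 63.6] turn -0.001 rows 1.3
[0.4809875  0.25688621 0.024     ]
```

View pics/i1.png

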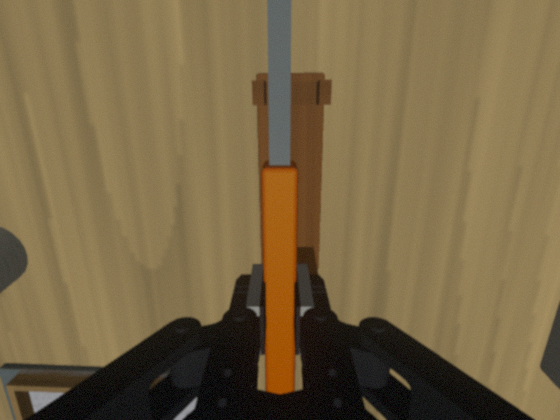

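View pics/i2.png

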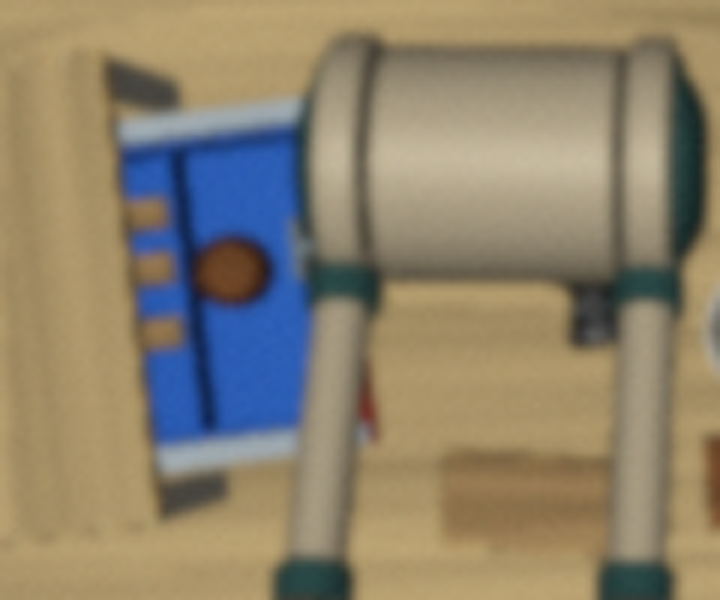

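```bash
cat >> h.py <<'E'
n=np.array([-.0990,.9951]); l=np.array([.9951,.0990]); S0=np.array([.484,.206])
def rk(s,lat): return S0+s*n+lat*l
def inv(P): d=np.asarray(P)[:2]-S0; return d@n,d@l
E
python3 -c "
from h import *
print(inv([.481,.2569]));go([*rk(-.05,.06),.18],.097)"
```

```text
(np.float64(0.05094759000000003), np.float64(0.0020538))
t 13.3 pos [0.7024 0.0192 0.0982] ang -0.0 F [-0.9 -0.3 -1.5] w 0.0119 j6 -0.07 zax [-0.021  0.004 -1.   ]
rel [-155.5 -143.3  -78. ] turn -0.097 rows 4.5
```

>>> drive_tool:
  steps:
    - [-25,-20,-35,-0.02,-1]
    - [-60,-52,-60,-0.05,-1]
    - [-95,-85,-80,-0.08,-1]
    - [-128,-115,-80,-0.097,-1]
    - [-156,-143,-80,-0.097,-1]

```text
clock: 13.8
position: [0.5441, 0.1636, 0.1833]
ee_rot: [-0.003, 0.999, 0.049, -0.01]
contact_force: [1.0, 1.4, -1.1]
width: 0.0117
```

>>> drive_tool:
  steps:
    - [0,0,0,0,-1]
    - [0,0,0,0,-1]
    - [0,0,0,0,-1]

```text
clock: 14.1
position: [0.5439, 0.1631, 0.1835]
ee_rot: [-0.003, 0.999, 0.049, -0.01]
contact_force: [1.0, -0.5, -0.5]
width: 0.012
```

```bash
python3 -c "
from h import *
go([*rk(-.05,.06),.18],.097)
im=manip.get_image('wrist');cv2.imwrite('pics/j1.png',im)"
```

```text
t 14.1 pos [0.5439 0.1631 0.1835] ang 0.098 F [ 1.  -0.5 -0.5] w 0.012 j6 0.06 zax [-0.02   0.004 -1.   ]
rel [4.7 1.4 3.4] turn 0.001 rows 0.1
```

View pics/j1.png

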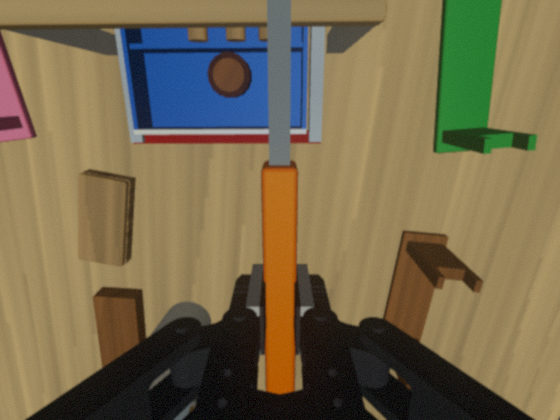

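```bash
python3 -c "
from h import *
im=cv2.imread('pics/j1.png');cv2.imwrite('pics/j2.png',cv2.resize(im[15:150,105:335],None,fx=3.4,fy=3.4,interpolation=cv2.INTER_CUBIC))"
```

```text
(no output)
```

View pics/j2.png

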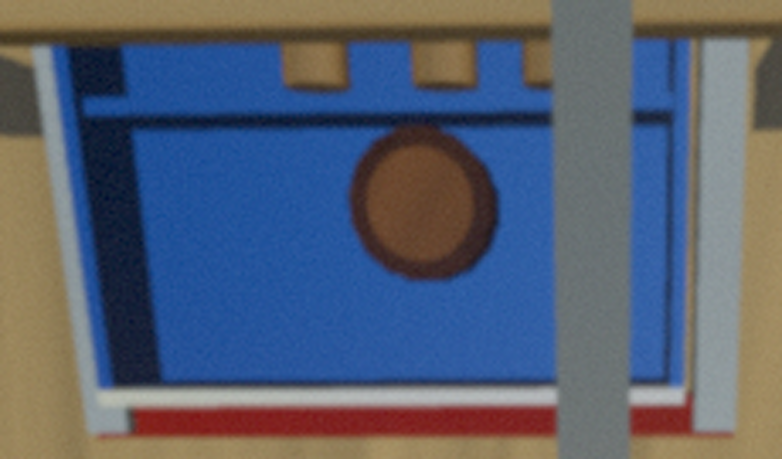

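```bash
python3 -c "
from h import *
np.set_printoptions(precision=4,suppress=True)
f=lambda u,v:(105+(u+.5)/3.4-.5,15+(v+.5)/3.4-.5)
for nm,(u,v),z in [('blank top',(420,203),.024),('blank all',(424,202),.016),('lipL out',(100,405),.04),('lipR out',(685,400),.04),('cross top L',(130,116),.04),('cross top R',(670,110),.04),('cross bot L',(140,127),.004),('cross bot R',(665,124),.004),('stop in',(400,410),.014)]:
  P=atz('wrist',f(u,v),z);print(nm,P,inv(P))
"
```

```text
blank top [0.4837 0.2629 0.024 ] (np.float64(0.056678841327475575), np.float64(0.005346931473772334))
blank all [0.4835 0.2637 0.016 ] (np.float64(0.05746902754651905), np.float64(0.005172064965539615))
lipL out [0.4013 0.2022 0.04  ] (np.float64(0.00443510512941503), np.float64(-0.08270679077591361))
lipR out [0.5606 0.2196 0.04  ] (np.float64(0.00592170502309577), np.float64(0.07759319052967648))
cross top L [0.4118 0.2755 0.04  ] (np.float64(0.07626615179808842), np.float64(-0.06494474682981793))
cross top R [0.5481 0.2899 0.04  ] (np.float64(0.07713562740253652), np.float64(0.07209779138908487))
cross bot L [0.4    0.2762 0.004 ] (np.float64(0.07818144413374989), np.float64(-0.07659928011040779))
cross bot R [0.5481 0.2912 0.004 ] (np.float64(0.07843135777049033), np.float64(0.07218186682039966))
stop in [0.4789 0.2061 0.014 ] (np.float64(0.0006214287781255239), np.float64(-0.005043352039124711))
```

```bash
python3 -c "
from h import *
print(manip.get_state()['position'],inv(manip.get_state()['position']));go([*rk(-.0718,.040),.06],.099)"
```

```text
[0.54438645 0.16285534 0.18323849] (np.float64(-0.048911511247048), np.float64(0.055819234519623256))
t 14.15 pos [0.5444 0.1629 0.1832] ang 0.097 F [ 0.5  0.4 -1.2] w 0.0118 j6 0.06 zax [-0.021  0.004 -1.   ]
rel [-13.3  23.7 123.4] turn -0.002 rows 2.5
```

>>> drive_tool:
  steps:
    - [-13,24,10,-0.002,-1]
    - [-13,24,50,-0.002,-1]
    - [-13,24,90,-0.002,-1]
    - [-13,24,123,-0.002,-1]
    - [-13,24,123,-0.002,-1]

```text
clock: 14.65
position: [0.5276, 0.1365, 0.0557]
ee_rot: [-0.002, 0.999, 0.049, -0.016]
contact_force: [-1.7, 0.1, -0.9]
width: 0.0119
```

```bash
python3 -c "
from h import *
print(inv(manip.get_state()['position']));go([*rk(-.0718,.040),.01],.099)
im=manip.get_image('wrist');cv2.imwrite('pics/k1.png',im)"
```

```text
(np.float64(-0.07345997063297086), np.float64(0.036503343011985455))
t 14.65 pos [0.5276 0.1365 0.0557] ang 0.097 F [-1.7  0.1 -0.9] w 0.0119 j6 0.02 zax [-0.032  0.003 -0.999]
rel [ 4.9 -1.4 45.5] turn -0.002 rows 0.9
```

View pics/k1.png

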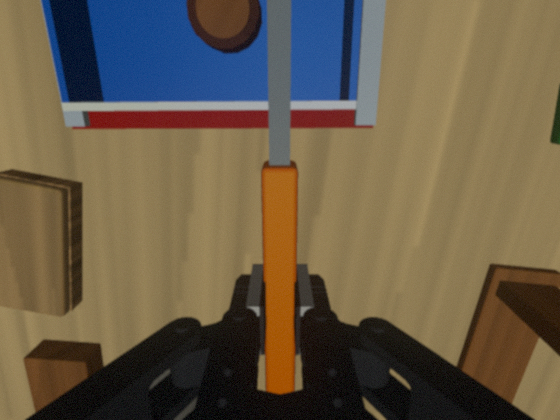

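>>> drive_tool:
  steps:
    - [6,-2,8,0,-1]
    - [6,-2,20,0,-1]
    - [6,-2,32,0,-1]
    - [6,-2,43,0,-1]
    - [6,-2,45,0,-1]

```text
clock: 15.2
position: [0.5332, 0.1397, 0.0116]
ee_rot: [-0.002, 0.999, 0.049, -0.015]
contact_force: [-0.2, 0.1, -1.4]
width: 0.0118
```

```bash
python3 -c "
from h import *
print(inv(manip.get_state()['position']));go([*rk(-.0718,.032),.01],.099)
im=manip.get_image('wrist');cv2.imwrite('pics/k2.png',im)
cv2.imwrite('pics/k3.png',cv2.resize(manip.get_image('top')[160:260,110:260],None,fx=5,fy=5))"
```

```text
(np.float64(-0.07086589175320156), np.float64(0.04239920688105599))
t 15.2 pos [0.5332 0.1397 0.0116] ang 0.098 F [-0.2  0.1 -1.4] w 0.0118 j6 0.02 zax [-0.029  0.003 -1.   ]
rel [-10.3   1.    1.9] turn -0.001 rows 0.2
```

View pics/k2.png

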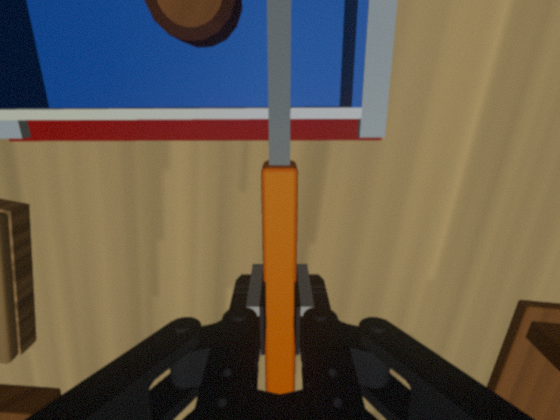

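View pics/k3.png

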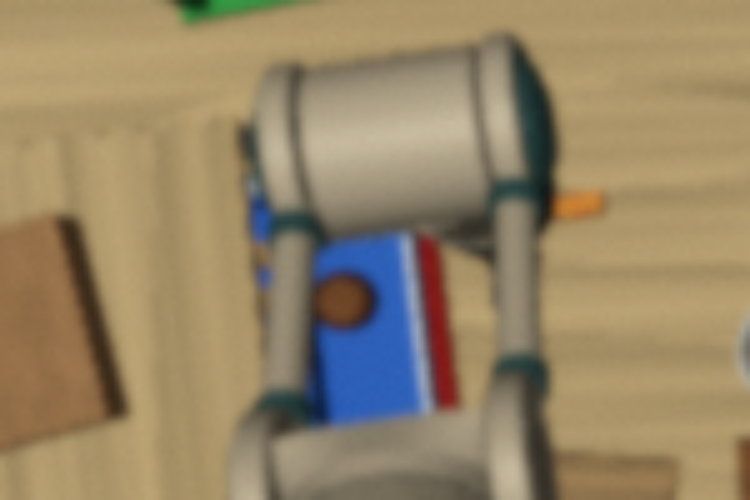

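>>> drive_tool:
  steps:
    - [-5,0,1,0,-1]
    - [-10,0,1,0,-1]
    - [-13,5,1,0,-1]
    - [-16,12,1,0,-1]
    - [-20,20,1,0,-1]

```text
clock: 15.8
position: [0.5162, 0.1173, 0.0123]
ee_rot: [-0.002, 0.999, 0.049, -0.013]
contact_force: [-0.5, -0.7, -1.5]
width: 0.0119
```

```bash
python3 -c "
from h import *
print(inv(manip.get_state()['position']));go([*rk(-.0718,.032),.01],.099)
im=manip.get_image('wrist');cv2.imwrite('pics/k4.png',im)
cv2.imwrite('pics/k5.png',cv2.resize(manip.get_image('top')[160:260,110:260],None,fx=5,fy=5))"
```

```text
(np.float64(-0.09140570464257207), np.float64(0.02326192137711654))
t 15.8 pos [0.5162 0.1173 0.0123] ang 0.098 F [-0.5 -0.7 -1.5] w 0.0119 j6 -0.01 zax [-0.027  0.003 -1.   ]
rel [  8.8 -19.6   2.2] turn -0.001 rows 0.4
```

View pics/k4.png

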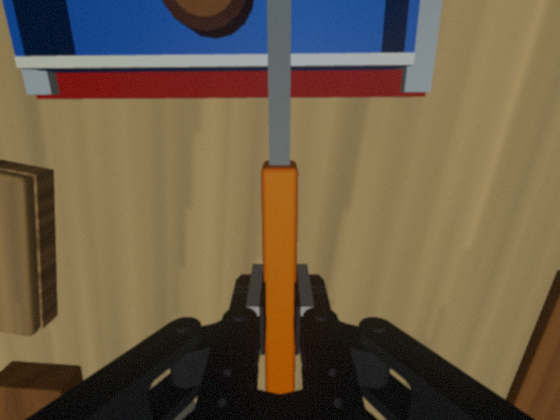

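View pics/k5.png

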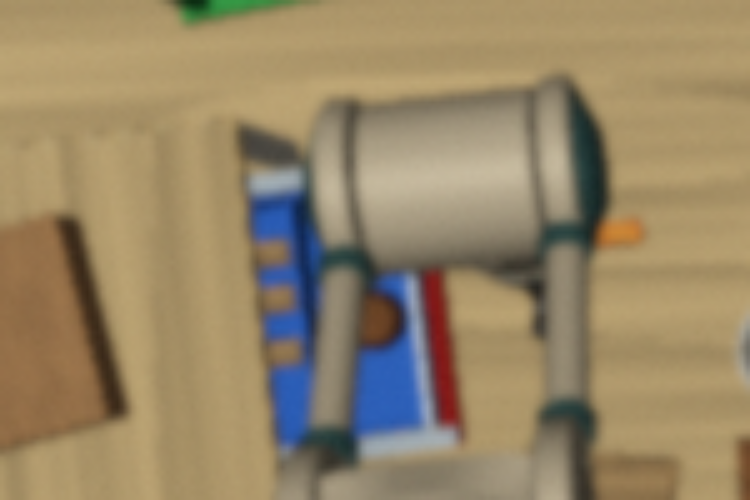

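```bash
python3 -c "
from h import *
P=atz('top',(110+378/5,160+320/5),.024);print(P,inv(P))
for px in [(210,36),(152,0),(250,0)]:
  P=atz('wrist',px,.012);print(P,inv(P))
P=atz('wrist',(210,57),.04);print('lip',inv(P))"
```

```text
[0.46912897 0.23595414 0.024     ] (np.float64(0.0312795997260238), np.float64(-0.011832699041836698))
[0.47235017 0.22449444 0.012     ] (np.float64(0.019557151213174348), np.float64(-0.009761796395946706))
[0.44543749 0.23674407 0.012     ] (np.float64(0.03441111063964133), np.float64(-0.03532989123787127))
[0.49000594 0.24080196 0.012     ] (np.float64(0.03403684329435933), np.float64(0.009421909766911566))
lip (np.float64(0.007504914729124554), np.float64(-0.004258014515240965))
```

>>> drive_tool:
  steps:
    - [0,-12,0,0,-1]
    - [-12,-12,0,0,-1]
    - [-24,-12,0,0,-1]
    - [-34,-12,0,0,-1]
    - [-34,-12,0,0,-1]

```text
clock: 16.4
position: [0.4775, 0.1252, 0.013]
ee_rot: [-0.002, 0.999, 0.049, -0.015]
contact_force: [-0.2, -0.2, -1.0]
width: 0.0122
```

```bash
python3 -c "
from h import *
print(inv(manip.get_state()['position']));go([*rk(-.0928,-.011),.0115],.099)
im=manip.get_image('wrist');cv2.imwrite('pics/k6.png',im)"
```

```text
(np.float64(-0.0797552525302049), np.float64(-0.014468256347892824))
t 16.4 pos [0.4775 0.1252 0.013 ] ang 0.097 F [-0.2 -0.2 -1. ] w 0.0122 j6 0.01 zax [-0.031  0.003 -1.   ]
rel [ 3.5 13.   1.3] turn -0.002 rows 0.3
```

View pics/k6.png

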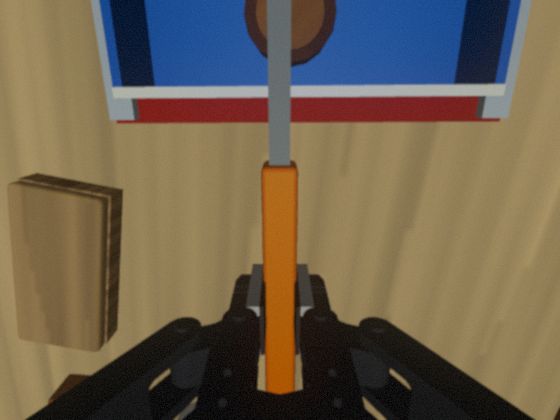

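>>> drive_tool:
  steps:
    - [4,3,1,0,-1]
    - [4,7,1,0,-1]
    - [4,11,1,0,-1]
    - [4,14,1,0,-1]
    - [4,14,1,0,-1]

```text
clock: 16.95
position: [0.4846, 0.1119, 0.0119]
ee_rot: [-0.003, 0.999, 0.048, -0.014]
contact_force: [0.2, 2.4, -1.7]
width: 0.0118
```

```bash
python3 -c "
from h import *
print(inv(manip.get_state()['position']));go([*rk(-.0928,-.011),.0115],.099)
im=manip.get_image('wrist');cv2.imwrite('pics/k7.png',im)"
```

```text
(np.float64(-0.09368951726685278), np.float64(-0.0087250300453876))
t 16.95 pos [0.4846 0.1119 0.0119] ang 0.096 F [ 0.2  2.4 -1.7] w 0.0118 j6 -0.02 zax [-0.029  0.004 -1.   ]
rel [-2.3 -0.9  0.5] turn -0.003 rows 0.0
```

View pics/k7.png

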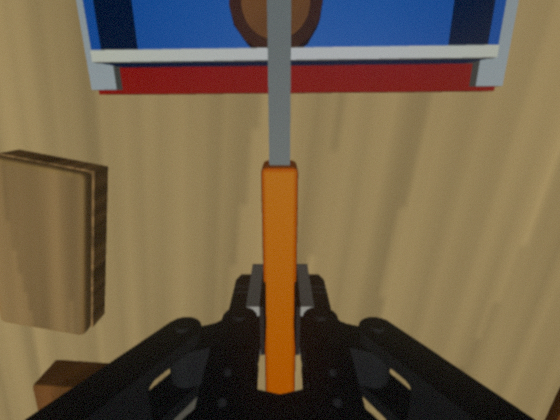

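>>> drive_tool:
  steps:
    - [0,-4,0,0,-1]
    - [0,-4,-25,0,-1]
    - [0,-4,-60,0,-1]
    - [0,0,-105,0,-1]
    - [0,10,-130,0,-1]

```text
clock: 17.5
position: [0.4909, 0.1018, 0.1451]
ee_rot: [-0.002, 0.999, 0.049, -0.012]
contact_force: [0.6, 0.1, -0.9]
width: 0.0122
```

```bash
python3 -c "
from h import *
go([.7094,.0163,.12],0)
"
```

```text
t 17.5 pos [0.4909 0.1018 0.1451] ang 0.097 F [ 0.6  0.1 -0.9] w 0.0122 j6 -0.04 zax [-0.024  0.003 -1.   ]
rel [209.7 106.5  19.6] turn 0.097 rows 4.7
```

>>> drive_tool:
  steps:
    - [42,21,4,0.02,-1]
    - [84,42,8,0.04,-1]
    - [126,64,12,0.06,-1]
    - [168,85,16,0.08,-1]
    - [210,106,19,0.097,-1]

```text
clock: 18.0
position: [0.7109, 0.016, 0.1199]
ee_rot: [-0.001, 1.0, -0.0, -0.012]
contact_force: [0.2, 0.9, -0.2]
width: 0.0123
```

>>> drive_tool:
  steps:
    - [0,0,0,0,-1]
    - [0,0,0,0,-1]

```text
clock: 18.2
position: [0.7109, 0.0153, 0.1182]
ee_rot: [-0.001, 1.0, -0.0, -0.014]
contact_force: [0.1, 0.1, -0.4]
width: 0.0122
```

```bash
python3 -c "
from h import *
go([.7094,.0163,.0331],0)
cv2.imwrite('pics/l1.png',manip.get_image('wrist'))
cv2.imwrite('pics/l2.png',cv2.resize(manip.get_image('side')[150:280,120:300],None,fx=4,fy=4))"
```

```text
t 18.2 pos [0.7109 0.0153 0.1182] ang -0.001 F [ 0.1  0.1 -0.4] w 0.0122 j6 -0.08 zax [-0.028  0.002 -1.   ]
rel [ 0.8 -0.8 85.1] turn -0.001 rows 1.7
```

View pics/l1.png

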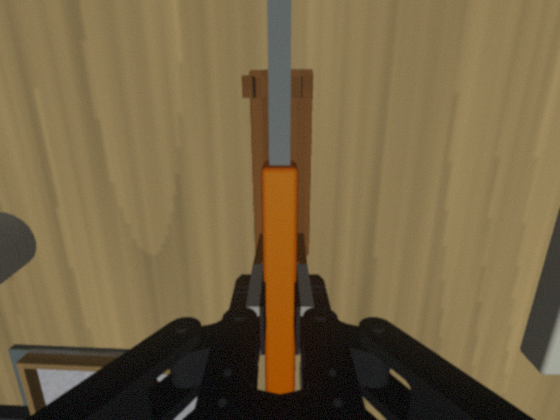

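View pics/l2.png

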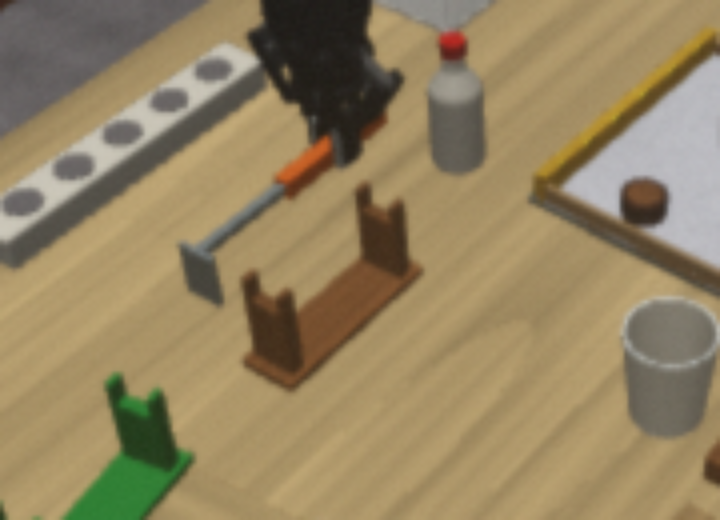

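>>> drive_tool:
  steps:
    - [1,-1,15,0,-1]
    - [2,-1,35,0,-1]
    - [2,-1,50,0,-1]
    - [2,-1,50,0,-1]

```text
clock: 18.7
position: [0.7067, 0.0186, 0.0667]
ee_rot: [-0.002, 1.0, 0.001, -0.017]
contact_force: [-0.7, 0.2, -0.8]
width: 0.012
```

```bash
python3 -c "
from h import *
go([.7094,.0163,.0331],0)"
```

```text
t 18.7 pos [0.7067 0.0186 0.0667] ang 0.001 F [-0.7  0.2 -0.8] w 0.012 j6 -0.07 zax [-0.033  0.003 -0.999]
rel [ 3.8  2.4 33.5] turn 0.001 rows 0.7
```

>>> drive_tool:
  steps:
    - [4,2,10,0,-1]
    - [4,2,20,0,-1]
    - [4,2,28,0,-1]
    - [4,2,32,0,-1]
    - [4,2,34,0,-1]

```text
clock: 19.2
position: [0.7091, 0.0168, 0.0332]
ee_rot: [-0.002, 1.0, 0.001, -0.017]
contact_force: [-3.7, 1.7, 9.2]
width: 0.0125
```

```bash
python3 -c "
from h import *
go([.7094,.0163,.0331],0)
cv2.imwrite('pics/m1.png',manip.get_image('wrist'))"
```

```text
t 19.2 pos [0.7091 0.0168 0.0332] ang 0.001 F [-3.7  1.7  9.2] w 0.0125 j6 -0.08 zax [-0.034  0.003 -0.999]
rel [0.3 0.5 0. ] turn 0.001 rows 0.0
```

View pics/m1.png

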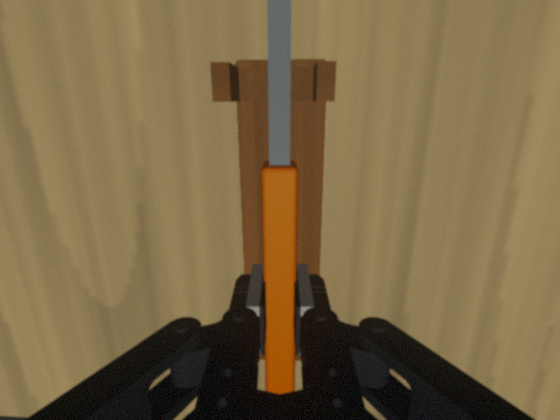

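Seated: it is at the original pose and the force is on. Releasing.

>>> drive_tool:
  steps:
    - [0,0,0,0,-0.5]
    - [0,0,0,0,0]
    - [0,0,0,0,1]
    - [0,0,0,0,1]
    - [0,0,0,0,1]

```text
clock: 19.75
position: [0.7093, 0.0168, 0.0333]
ee_rot: [-0.002, 1.0, 0.001, -0.017]
contact_force: [0.9, 0.0, -0.1]
width: 0.0775
```

>>> drive_tool:
  steps:
    - [0,0,-15,0,1]
    - [0,0,-50,0,1]
    - [0,0,-95,0,1]
    - [0,0,-140,0,1]
    - [0,0,-170,0,1]

```text
clock: 20.25
position: [0.7164, 0.0162, 0.2087]
ee_rot: [-0.001, 1.0, 0.001, -0.014]
contact_force: [0.6, -0.6, 0.5]
width: 0.0853
```

```bash
python3 -c "
from h import *
cv2.imwrite('pics/n1.png',manip.get_image('wrist'))
cv2.imwrite('pics/n2.png',cv2.resize(manip.get_image('side')[150:280,120:300],None,fx=4,fy=4))
go([*rk(-.04,-.01),.15],.099)"
```

```text
t 20.35 pos [0.7183 0.016  0.2111] ang 0.001 F [0.5 0.3 1. ] w 0.0856 j6 -0.08 zax [-0.021  0.002 -1.   ]
rel [-238.8 -149.3   66.4] turn -0.098 rows 5.8
```

View pics/n1.png

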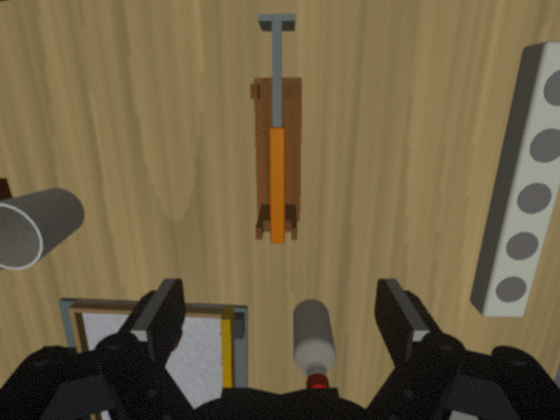

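View pics/n2.png

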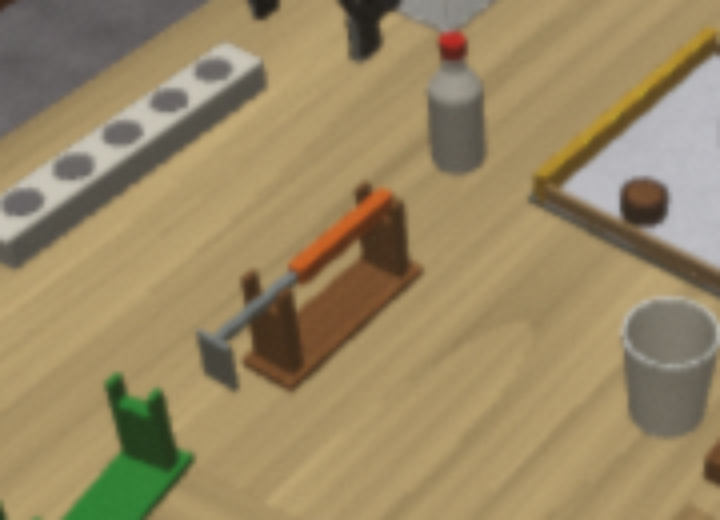

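>>> drive_tool:
  steps:
    - [-40,-25,6,-0.02,1]
    - [-80,-50,12,-0.04,1]
    - [-120,-75,18,-0.06,1]
    - [-160,-100,24,-0.08,1]
    - [-200,-125,30,-0.098,1]

```text
clock: 20.85
position: [0.5154, 0.1416, 0.1853]
ee_rot: [-0.002, 0.999, 0.05, -0.01]
contact_force: [0.2, 0.2, -0.7]
width: 0.0852
```

>>> drive_tool:
  steps:
    - [-36,-24,10,0,1]
    - [-36,-24,10,0,1]
    - [-36,-24,10,0,1]

```text
clock: 21.15
position: [0.4761, 0.1623, 0.1763]
ee_rot: [-0.002, 0.999, 0.051, -0.01]
contact_force: [0.6, -0.7, 0.4]
width: 0.0854
```

```bash
python3 -c "
from h import *
cv2.imwrite('pics/o1.png',manip.get_image('wrist'))
print(inv(manip.get_state()['position']))
go([*rk(-.04,-.01),.15],.099)"
```

```text
(np.float64(-0.04322762647910472), np.float64(-0.010728615767067528))
t 21.2 pos [0.4776 0.1619 0.1766] ang 0.1 F [ 0.6 -0.6  0.4] w 0.0854 j6 0.08 zax [-0.019  0.002 -1.   ]
rel [ 1.2 -3.1 26.6] turn 0.001 rows 0.5
```

View pics/o1.png

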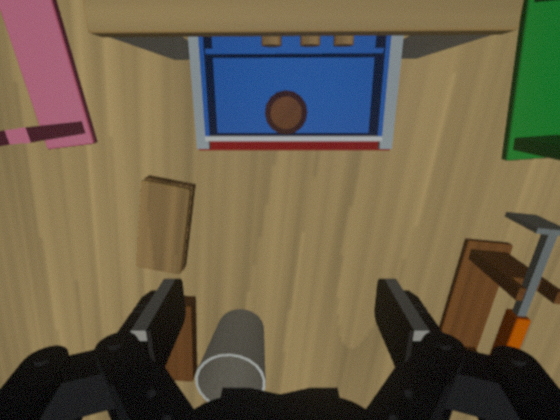

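```bash
python3 -c "
from h import *
for nm,px,z in [('blank',(286.5,110.5),.020),('lipL',(204,142),.04),('lipR',(383,140.5),.04)]:
  P=atz('wrist',px,z);print(nm,P,inv(P))
print(proj('wrist',[*rk(.070,0),.135]))"
```

```text
blank [0.47382365 0.23526415 0.02      ] (np.float64(0.030128216971557657), np.float64(-0.00722933188018801))
lipL [0.40154817 0.20074042 0.04      ] (np.float64(0.0029289276971610954), np.float64(-0.08256851873496092))
lipR [0.56346795 0.21891059 0.04      ] (np.float64(0.004980004811894507), np.float64(0.0803567103044548))
[299.64016298  45.16263162]
```

```bash
python3 -c "
from h import *
go([*rk(.026,-.007),.06],.099)"
```

```text
t 21.2 pos [0.4776 0.1619 0.1766] ang 0.1 F [ 0.6 -0.6  0.4] w 0.0854 j6 0.08 zax [-0.019  0.002 -1.   ]
rel [  6.  -68.7 116.8] turn 0.001 rows 2.7
```

>>> drive_tool:
  steps:
    - [2,-23,30,0,1]
    - [4,-46,60,0,1]
    - [6,-69,90,0,1]
    - [6,-69,117,0,1]
    - [6,-69,117,0,1]

```text
clock: 21.7
position: [0.4731, 0.2305, 0.0564]
ee_rot: [-0.0, 0.999, 0.05, -0.013]
contact_force: [-0.7, -0.3, 0.2]
width: 0.0854
```

```bash
python3 -c "
from h import *
go([*rk(.026,-.007),-.02],.099)
cv2.imwrite('pics/p1.png',manip.get_image('wrist'))
cv2.imwrite('pics/p2.png',cv2.resize(manip.get_image('side')[220:370,110:310],None,fx=4,fy=4))"
```

```text
t 21.7 pos [0.4731 0.2305 0.0564] ang 0.1 F [-0.7 -0.3  0.2] w 0.0854 j6 0.21 zax [-0.026 -0.    -1.   ]
rel [ 3.4 -0.4 76.3] turn 0.001 rows 1.5
```

View pics/p1.png

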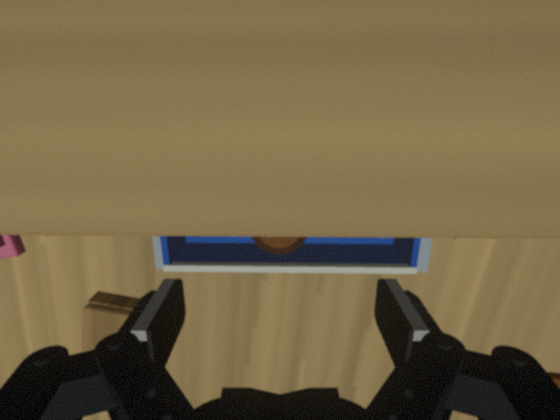

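View pics/p2.png

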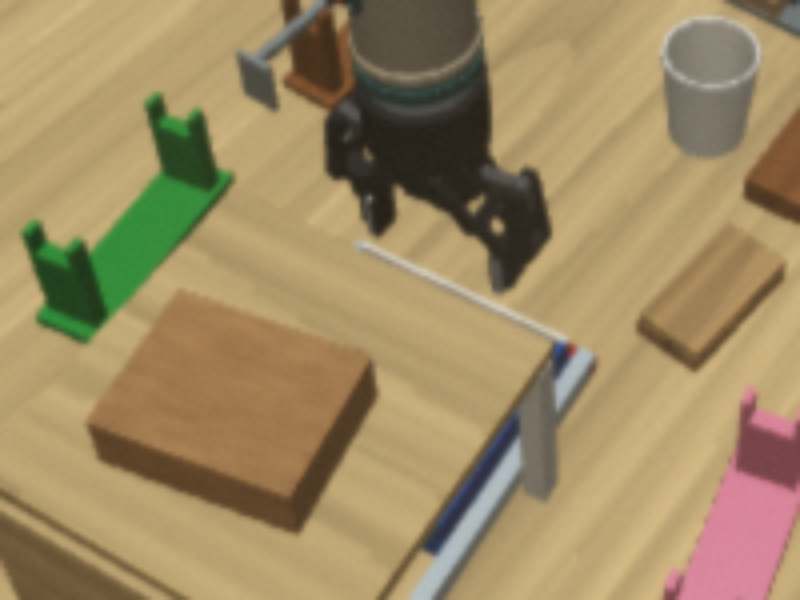

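>>> drive_tool:
  steps:
    - [0,0,15,0,1]
    - [0,0,30,0,1]
    - [0,0,45,0,1]
    - [0,0,55,0,1]
    - [0,0,55,0,1]

```text
clock: 22.3
position: [0.4754, 0.2307, 0.005]
ee_rot: [-0.001, 0.999, 0.049, -0.009]
contact_force: [-0.2, 0.1, 0.0]
width: 0.0855
```

```bash
python3 -c "
from h import *
print(inv(manip.get_state()['position']))
go([*rk(.026,-.007),-.02],.099)
cv2.imwrite('pics/p3.png',manip.get_image('wrist'))
cv2.imwrite('pics/p4.png',cv2.resize(manip.get_image('side')[220:370,110:310],None,fx=4,fy=4))"
```

```text
(np.float64(0.025383068287737127), np.float64(-0.006140961012871411))
t 22.3 pos [0.4754 0.2307 0.005 ] ang 0.098 F [-0.2  0.1  0. ] w 0.0855 j6 0.21 zax [-0.019  0.002 -1.   ]
rel [-0.4 -0.5 25. ] turn -0.001 rows 0.5
```

View pics/p3.png

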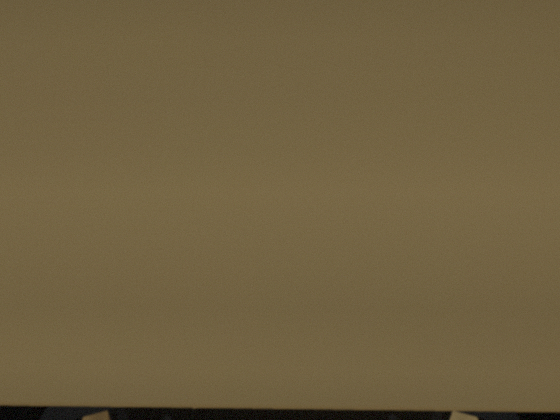

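View pics/p4.png

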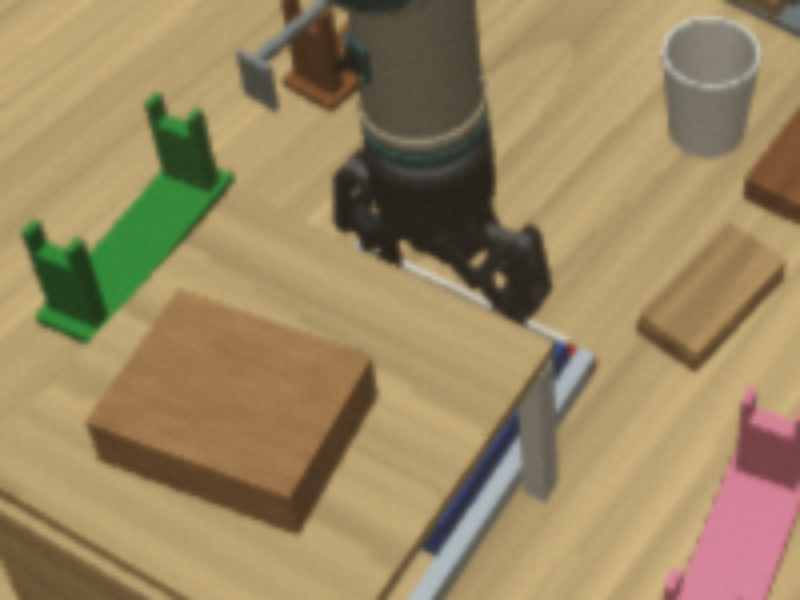

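>>> drive_tool:
  steps:
    - [0,2,2,0,1]
    - [0,2,10,0,1]
    - [0,2,18,0,1]
    - [0,2,24,0,1]
    - [0,2,24,0,1]

```text
clock: 22.9
position: [0.4746, 0.2289, -0.0194]
ee_rot: [-0.001, 0.999, 0.049, -0.01]
contact_force: [-0.4, -0.2, -0.5]
width: 0.0855
```

```bash
python3 -c "
from h import *
print(inv(manip.get_state()['position']))
go([*rk(.0235,-.007),-.022],.099)
cv2.imwrite('pics/p5.png',cv2.resize(manip.get_image('side')[220:370,110:310],None,fx=4,fy=4))"
```

```text
(np.float64(0.023682597173338076), np.float64(-0.0070912500250208))
t 22.9 pos [ 0.4746  0.2289 -0.0194] ang 0.099 F [-0.4 -0.2 -0.5] w 0.0855 j6 0.21 zax [-0.02   0.002 -1.   ]
rel [0.1 0.2 2.6] turn -0.0 rows 0.1
```

View pics/p5.png

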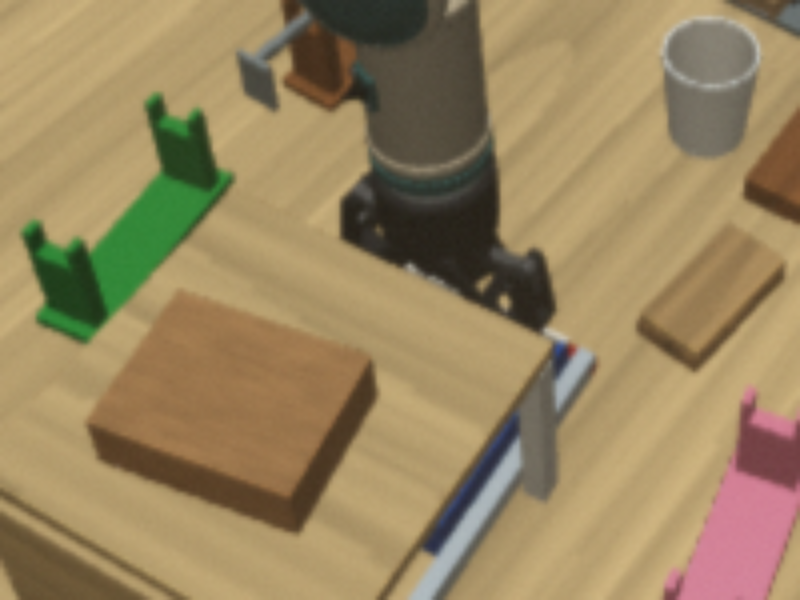

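>>> drive_tool:
  steps:
    - [0,0,2,0,0.3]
    - [0,0,2,0,-0.1]
    - [0,0,2,0,-0.5]
    - [0,0,2,0,-1]
    - [0,0,2,0,-1]
  squeeze: 25

```text
clock: 23.45
position: [0.4752, 0.2291, -0.0207]
ee_rot: [-0.002, 0.999, 0.049, -0.009]
contact_force: [-1.0, -0.3, 1.8]
width: 0.0391
```

>>> drive_tool:
  steps:
    - [0,0,0,0,-1]
    - [0,0,0,0,-1]
    - [0,0,0,0,-1]

```text
clock: 23.75
position: [0.4752, 0.2291, -0.0206]
ee_rot: [-0.002, 0.999, 0.049, -0.009]
contact_force: [-0.0, 0.2, 0.9]
width: 0.0386
```

>>> drive_tool:
  steps:
    - [0,0,-20,0,-1]
    - [0,0,-60,0,-1]
    - [0,0,-105,0,-1]
    - [0,10,-150,0,-1]
    - [0,20,-165,0,-1]

```text
clock: 24.25
position: [0.4831, 0.2096, 0.149]
ee_rot: [-0.002, 0.999, 0.05, -0.005]
contact_force: [0.1, 0.3, 0.2]
width: 0.039
```

```bash
python3 -c "
from h import *
go([.545,-.27,.16],-.028)"
```

```text
t 24.25 pos [0.4831 0.2096 0.149 ] ang 0.099 F [0.1 0.3 0.2] w 0.039 j6 0.17 zax [-0.01   0.004 -1.   ]
rel [ 13.9 483.3 -13.7] turn 0.127 rows 9.7
```

>>> drive_tool:
  steps:
    - [4,48,-4,0.02,-1]
    - [8,96,-8,0.05,-1]
    - [11,144,-12,0.08,-1]
    - [14,190,-14,0.1,-1]
    - [16,236,-14,0.127,-1]

```text
clock: 24.75
position: [0.5228, -0.0256, 0.162]
ee_rot: [-0.002, 1.0, -0.014, -0.004]
contact_force: [0.1, 0.3, -0.4]
width: 0.0388
```

```bash
python3 -c "
from h import *
go([.55,-.247,.16],-.028)"
```

```text
t 24.75 pos [ 0.5228 -0.0256  0.162 ] ang -0.029 F [ 0.1  0.3 -0.4] w 0.0388 j6 -0.16 zax [-0.009  0.004 -1.   ]
rel [ 33.5 220.6   0.8] turn -0.001 rows 4.5
```

>>> drive_tool:
  steps:
    - [7,45,0,0,-1]
    - [14,90,0,0,-1]
    - [21,135,0,0,-1]
    - [28,180,0,0,-1]
    - [33,220,0,0,-1]

```text
clock: 25.25
position: [0.5495, -0.2487, 0.1605]
ee_rot: [-0.002, 1.0, -0.015, -0.004]
contact_force: [0.8, 0.3, -0.5]
width: 0.0389
```

>>> drive_tool:
  steps:
    - [0,0,0,0,-1]
    - [0,0,0,0,-1]

```text
clock: 25.45
position: [0.549, -0.2495, 0.1597]
ee_rot: [-0.003, 1.0, -0.016, -0.005]
contact_force: [-1.2, 0.9, 0.0]
width: 0.0387
```

```bash
python3 -c "
from h import *
cv2.imwrite('pics/q1.png',manip.get_image('wrist'))
go([.55,-.247,.08],-.028)
cv2.imwrite('pics/q2.png',cv2.resize(manip.get_image('side')[100:260,200:400],None,fx=4,fy=3.7))"
```

```text
t 25.5 pos [ 0.549  -0.2483  0.1599] ang -0.03 F [ 0.9 -0.2 -0.1] w 0.039 j6 -0.51 zax [-0.01   0.006 -1.   ]
rel [ 1.8 -0.9 79.9] turn -0.002 rows 1.6
```

View pics/q1.png

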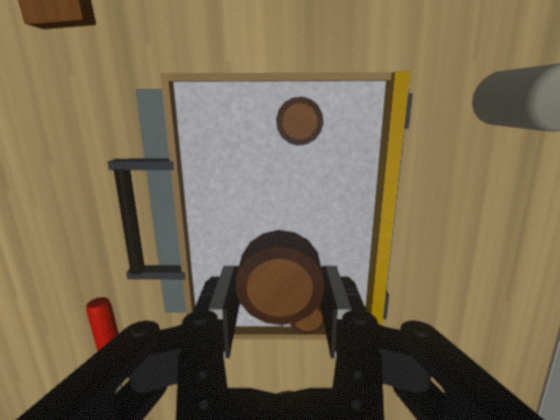

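View pics/q2.png

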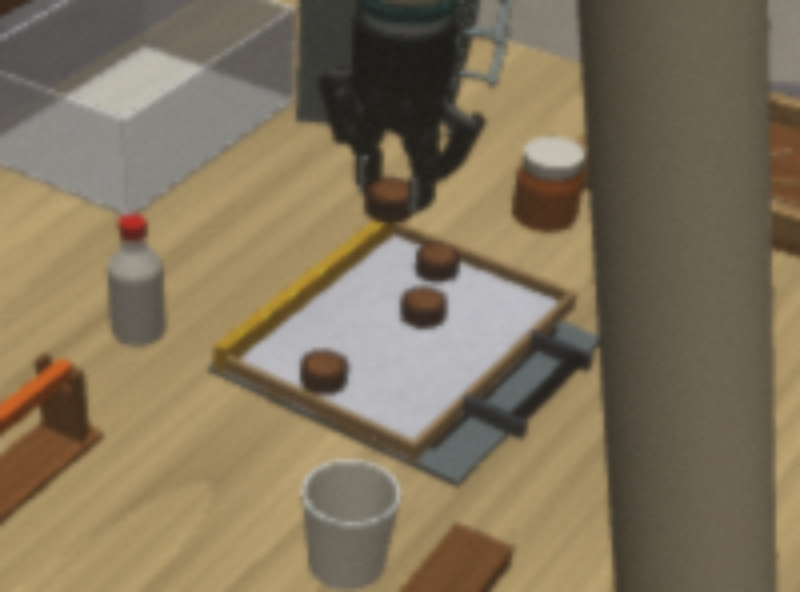

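```bash
python3 -c "
from h import *
np.set_printoptions(precision=4,suppress=True)
for nm,px,z in [('b near',(299.5,120),.04),('fence floor top',(385,82),.025),('fence floor bot',(373,318),.025),('wallin top L',(176,82),.039),('bar far',(123,170),.036),('bar mid',(130,220),.036),('bar near',(135,272),.036)]:
  print(nm,atz('wrist',px,z))
print(manip.get_state()['clock'])"

```

```text
b near [ 0.5666 -0.1811  0.04  ]
fence floor top [ 0.6408 -0.1526  0.025 ]
fence floor bot [ 0.645  -0.3915  0.025 ]
wallin top L [ 0.4653 -0.1482  0.039 ]
bar far [ 0.407  -0.2206  0.036 ]
bar mid [ 0.4051 -0.2686  0.036 ]
bar near [ 0.4007 -0.324   0.036 ]
25.55
```

>>> drive_tool:
  steps:
    - [1,1,30,0,-1]
    - [1,1,65,0,-1]
    - [1,1,100,0,-1]
    - [1,1,125,0,-1]
    - [1,1,135,0,-1]

```text
clock: 26.05
position: [0.5468, -0.2449, 0.0228]
ee_rot: [-0.004, 1.0, -0.014, -0.007]
contact_force: [-0.7, 0.6, 0.3]
width: 0.0389
```

>>> drive_tool:
  steps:
    - [0,0,0,0,-1]

```text
clock: 26.15
position: [0.5463, -0.2434, 0.022]
ee_rot: [-0.005, 1.0, -0.013, -0.008]
contact_force: [-0.6, 0.3, -0.1]
width: 0.0389
```

```bash
python3 -c "
from h import *
cv2.imwrite('pics/r1.png',manip.get_image('wrist'))
go([.55,-.25,.002],-.028)
cv2.imwrite('pics/r2.png',cv2.resize(manip.get_image('side')[100:260,200:400],None,fx=4,fy=3.7))"
```

```text
t 26.2 pos [ 0.5466 -0.2434  0.0227] ang -0.026 F [-0.2  0.  -0.9] w 0.0389 j6 -0.51 zax [-0.015  0.01  -1.   ]
rel [ 3.9  6.7 20.6] turn 0.002 rows 0.4
```

View pics/r2.png

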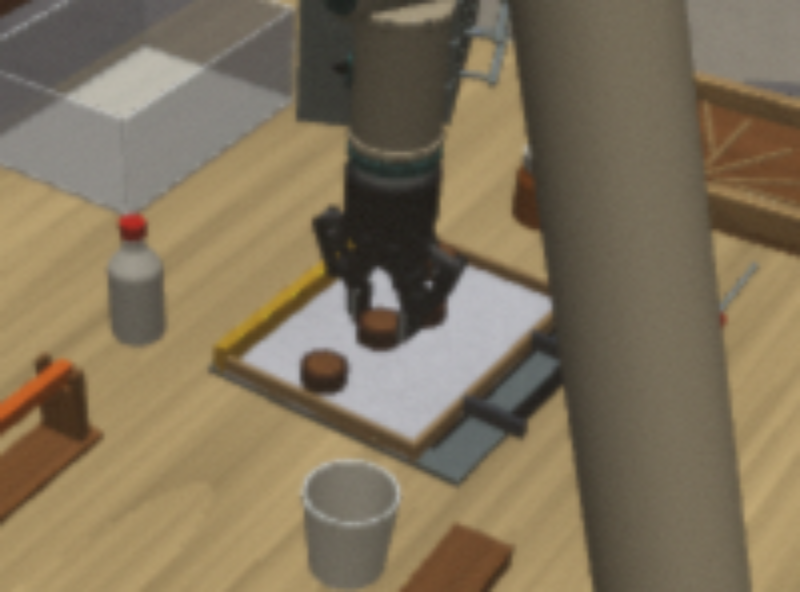

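View pics/r1.png

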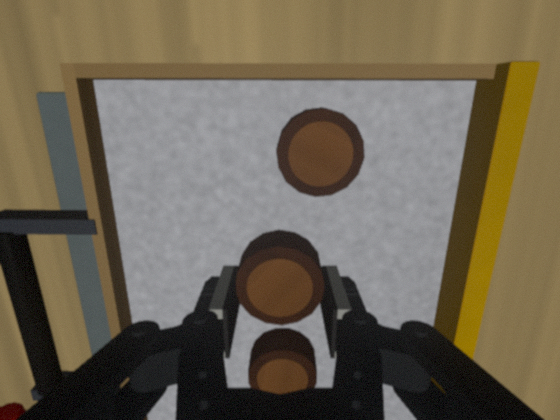

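>>> drive_tool:
  steps:
    - [4,8,0,0,-1]
    - [4,8,8,0,-1]
    - [4,8,15,0,-1]
    - [4,8,19,0,-1]
    - [4,8,20,0,-1]

```text
clock: 26.75
position: [0.5501, -0.2517, 0.0026]
ee_rot: [-0.005, 1.0, -0.013, -0.008]
contact_force: [-0.5, -0.1, 0.9]
width: 0.0388
```

```bash
python3 -c "
from h import *
go([.55,-.25,.001],-.028)
cv2.imwrite('pics/r3.png',cv2.resize(manip.get_image('side')[150:230,240:340],None,fx=7,fy=7,interpolation=cv2.INTER_CUBIC))"
```

```text
t 26.75 pos [ 0.5501 -0.2517  0.0026] ang -0.026 F [-0.5 -0.1  0.9] w 0.0388 j6 -0.52 zax [-0.015  0.009 -1.   ]
rel [-0.1 -1.7  1.6] turn 0.002 rows 0.0
```

View pics/r3.png

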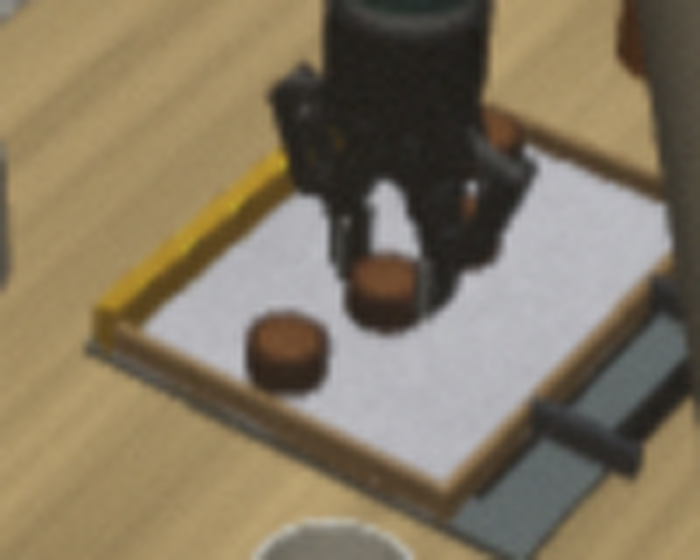

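Nearly down. I'll feel for contact.

>>> drive_tool:
  steps:
    - [0,-1,1,0,-1]
    - [0,-1,2,0,-1]
    - [0,-1,2.5,0,-1]

```text
clock: 27.1
position: [0.5502, -0.2506, 0.0004]
ee_rot: [-0.005, 1.0, -0.013, -0.007]
contact_force: [-0.8, 0.7, 3.7]
width: 0.0391
```

>>> drive_tool:
  steps:
    - [0,0,0,0,0.1]
    - [0,0,0,0,0.4]
    - [0,0,0,0,0.4]
    - [0,0,-10,0,0.4]
    - [0,0,-30,0,0.4]

```text
clock: 27.6
position: [0.5495, -0.2502, 0.0297]
ee_rot: [-0.005, 1.0, -0.013, -0.009]
contact_force: [-0.8, -0.1, 0.2]
width: 0.0596
```

>>> drive_tool:
  steps:
    - [0,0,-40,0,0.4]
    - [0,0,-80,0,0.4]
    - [0,0,-105,0,0.4]
    - [0,0,-105,0,0.4]

```text
clock: 28.0
position: [0.5542, -0.2531, 0.1401]
ee_rot: [-0.003, 1.0, -0.013, -0.005]
contact_force: [-0.4, -0.3, 0.3]
width: 0.0597
```

```bash
python3 -c "
from h import *
cv2.imwrite('pics/s1.png',manip.get_image('wrist'))
go([.4065,-.275,.10],-.028)
cv2.imwrite('pics/s2.png',cv2.resize(manip.get_image('side')[100:260,200:400],None,fx=4,fy=3.7))"
```

```text
t 28.05 pos [ 0.5527 -0.2522  0.1376] ang -0.026 F [ 0.6  0.1 -0.6] w 0.0598 j6 -0.52 zax [-0.013  0.008 -1.   ]
rel [-145.    26.9   39.3] turn 0.002 rows 3.1
```

View pics/s1.png

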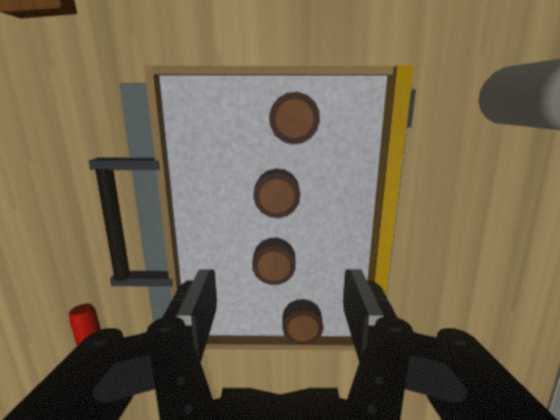

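View pics/s2.png

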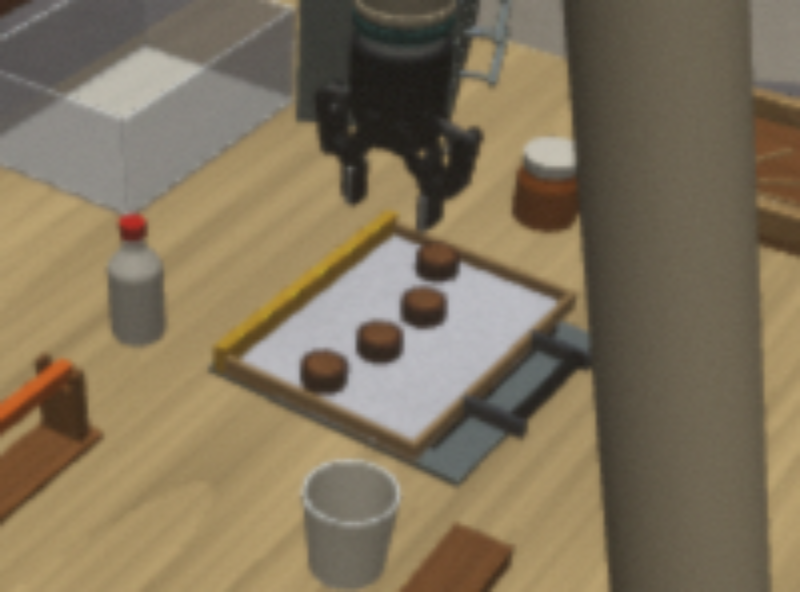

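>>> drive_tool:
  steps:
    - [-40,7,0,0,0]
    - [-80,14,5,0,0]
    - [-115,20,10,0,0]
    - [-145,23,15,0,0]
    - [-145,23,15,0,0]

```text
clock: 28.6
position: [0.4002, -0.2683, 0.1205]
ee_rot: [-0.007, 1.0, -0.014, -0.012]
contact_force: [0.4, -0.8, -0.5]
width: 0.0431
```

>>> drive_tool:
  steps:
    - [0,0,0,0,0]

```text
clock: 28.7
position: [0.3999, -0.2682, 0.1198]
ee_rot: [-0.008, 1.0, -0.015, -0.012]
contact_force: [0.2, 0.5, 0.5]
width: 0.0425
```

```bash
python3 -c "
from h import *
cv2.imwrite('pics/t1.png',manip.get_image('wrist'))
go([.4065,-.273,.06],-.028)"
```

```text
t 28.75 pos [ 0.3994 -0.2677  0.1195] ang -0.029 F [-1.2  0.3 -0.7] w 0.0427 j6 -0.7 zax [-0.026  0.017 -1.   ]
rel [ 8.8  6.1 59.2] turn -0.001 rows 1.2
```

View pics/t1.png

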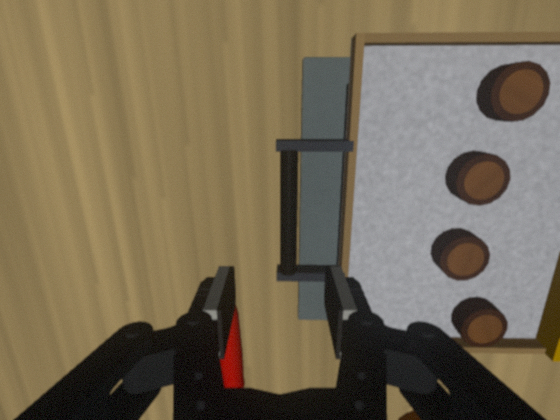

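```bash
python3 -c "
from h import *
for px in [(289,150),(288.5,208),(288,268)]: P=atz('wrist',px,.038);print(P,rel(P))
go([.4065,-.273,.06],-.028)"
```

```text
[ 0.40573925 -0.21978598  0.038     ] [  7.12466263 -46.7316625   82.15171975]
[ 0.40446532 -0.26574824  0.038     ] [ 7.17377605 -0.75798881 81.39623244]
[ 0.40300297 -0.31903671  0.038     ] [ 7.24533774 52.54329271 80.5199492 ]
t 28.75 pos [ 0.3994 -0.2677  0.1195] ang -0.029 F [-1.2  0.3 -0.7] w 0.0427 j6 -0.7 zax [-0.026  0.017 -1.   ]
rel [ 8.8  6.1 59.2] turn -0.001 rows 1.2
```

>>> drive_tool:
  steps:
    - [7,2,20,0,0]
    - [7,2,45,0,0]
    - [7,2,70,0,0]
    - [7,2,80,0,0]
    - [7,2,80,0,0]

```text
clock: 29.25
position: [0.404, -0.2675, 0.0378]
ee_rot: [-0.01, 1.0, -0.014, -0.014]
contact_force: [0.2, 0.5, -0.4]
width: 0.0427
```

```bash
python3 -c "
from h import *
cv2.imwrite('pics/t2.png',manip.get_image('wrist'))
go([.4045,-.269,-.006],-.028)"
```

```text
t 29.3 pos [ 0.4047 -0.2683  0.0389] ang -0.028 F [ 0.2 -0.2  0.8] w 0.0428 j6 -0.69 zax [-0.026  0.018 -0.999]
rel [ 1.   1.5 44.9] turn -0.0 rows 0.9
```

View pics/t2.png

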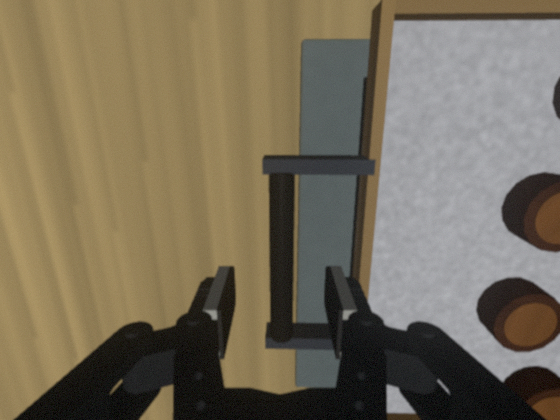

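>>> drive_tool:
  steps:
    - [0,1,12,0,0]
    - [0,1,26,0,0]
    - [0,1,38,0,0]
    - [0,1,43,0,0]
    - [0,1,43,0,0]

```text
clock: 29.8
position: [0.4035, -0.2685, -0.0043]
ee_rot: [-0.009, 1.0, -0.014, -0.013]
contact_force: [-0.2, -0.1, -1.0]
width: 0.0431
```

```bash
python3 -c "
from h import *
cv2.imwrite('pics/t3.png',manip.get_image('wrist'))
go([.4045,-.269,-.006],-.028)"
```

```text
t 29.85 pos [ 0.4039 -0.2688 -0.0039] ang -0.028 F [ 0.1 -0.4  0.2] w 0.0428 j6 -0.7 zax [-0.026  0.018 -1.   ]
rel [0.7 0.2 2.1] turn -0.0 rows 0.0
```

View pics/t3.png

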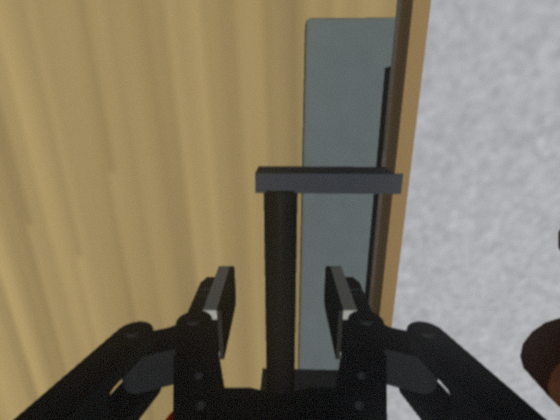

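Centred. Closing on the bar.

>>> drive_tool:
  steps:
    - [0,0,2,0,-1]
    - [0,0,2,0,-1]
    - [0,0,2,0,-1]
    - [0,0,2,0,-1]
    - [0,0,2,0,-1]
  squeeze: 30

```text
clock: 30.35
position: [0.4038, -0.2691, -0.0054]
ee_rot: [-0.008, 1.0, -0.014, -0.013]
contact_force: [-1.9, -1.0, 5.4]
width: 0.0128
```

```bash
python3 -c "
from h import *
import math
go([.4045,-.269,-.006],-.028)
p,Rm=rot()
fx=np.array([-math.cos(.028),math.sin(.028),0])
for th in (.05,.1,.15,.2,.25,.3,.35,.4,.45,.5):
  dx=245*math.cos(th)-18*math.sin(th)-245; dz=245*math.sin(th)+18*math.cos(th)-18
  d=fx*dx+np.array([0,0,dz]); print(th,(Rm.T@d).round(1))"
```

```text
t 30.35 pos [ 0.4038 -0.2691 -0.0054] ang -0.028 F [-1.9 -1.   5.4] w 0.0128 j6 -0.7 zax [-0.026  0.017 -1.   ]
rel [ 0.7 -0.1  0.6] turn 0.0 rows 0.0
0.05 [  0.9  -0.2 -12.2]
0.1 [  2.4  -0.4 -24.4]
0.15 [  4.5  -0.6 -36.5]
0.2 [  7.2  -0.8 -48.5]
0.25 [ 10.5  -1.  -60.3]
0.3 [ 14.4  -1.2 -72. ]
0.35 [ 18.8  -1.3 -83.4]
0.4 [ 23.9  -1.5 -94.6]
0.45 [  29.5   -1.7 -105.6]
0.5 [  35.6   -1.9 -116.2]
```

>>> drive_tool:
  steps:
    - [0.5,0,-8,0,-1]
    - [1.5,-0.3,-17,0,-1]
    - [2.5,-0.4,-26,0,-1]
    - [4,-0.5,-35,0,-1]
    - [6,-0.7,-44,0,-1]

```text
clock: 30.85
position: [0.4109, -0.2693, 0.0392]
ee_rot: [-0.008, 1.0, -0.014, -0.013]
contact_force: [-0.4, -2.0, -3.7]
width: 0.0125
```

>>> drive_tool:
  steps:
    - [1.5,0,-6,0,-1]
    - [3.5,0,-13,0,-1]
    - [5.5,0,-20,0,-1]
    - [8,0,-27,0,-1]
    - [8,0,-27,0,-1]

```text
clock: 31.35
position: [0.4194, -0.2695, 0.0667]
ee_rot: [-0.009, 1.0, -0.014, -0.013]
contact_force: [-2.0, 0.5, -2.7]
width: 0.0128
```

```bash
cat >> h.py <<'E'
def arc(ths,p0=np.array([.4038,-.2691,-.0054])):
    import math
    p,Rm=rot(); fx=np.array([-math.cos(.028),math.sin(.028),0])
    print('z',p[2],'th now',round(math.asin(min(1,(p[2]-p0[2]+.018)/.24566))-math.atan2(18,245),3),'F',np.round(manip.get_state()['contact_force'],1),'w',manip.get_state()['width'])
    for th in ths:
        dx=.245*math.cos(th)-.018*math.sin(th)-.245; dz=.245*math.sin(th)+.018*math.cos(th)-.018
        print(th,(Rm.T@(p0+fx*dx+np.array([0,0,dz])-p)*1000).round(1))
E
python3 -c "
from h import *
arc([.3,.35,.4,.45])
cv2.imwrite('pics/u1.png',cv2.resize(manip.get_image('side')[100:260,200:400],None,fx=4,fy=3.7))"
```

```text
z 0.06671265954180391 th now 0.302 F [-2.   0.5 -2.7] w 0.012847125727035846
0.3 [0.6 0.  0.5]
0.35 [  5.1  -0.2 -10.9]
0.4 [ 10.1  -0.4 -22.2]
0.45 [ 15.7  -0.5 -33.1]
```

View pics/u1.png

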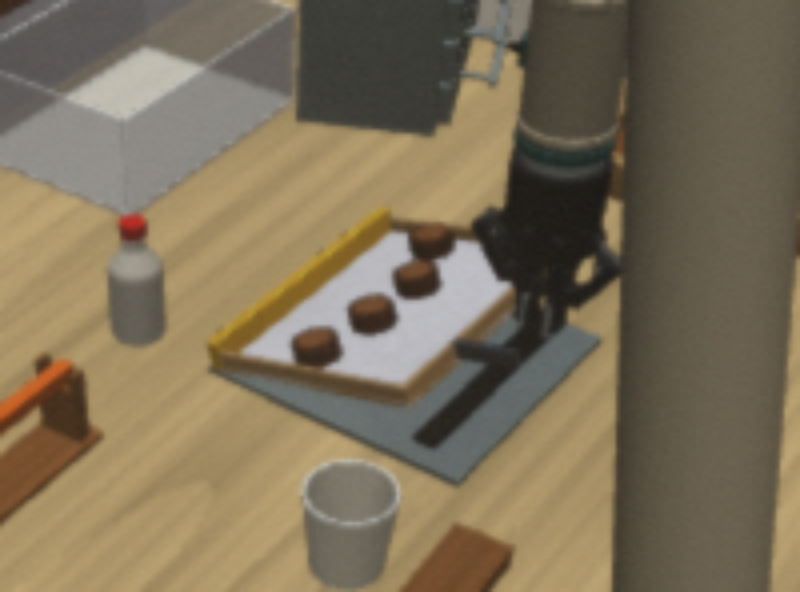

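>>> drive_tool:
  steps:
    - [2,0,-4,0,-1]
    - [4,0,-8.5,0,-1]
    - [6,0,-13,0,-1]
    - [8,0,-17.5,0,-1]
    - [10,-0.3,-22,0,-1]

```text
clock: 31.9
position: [0.4285, -0.2697, 0.0882]
ee_rot: [-0.009, 1.0, -0.014, -0.015]
contact_force: [-5.0, -1.3, -1.6]
width: 0.0129
```

>>> drive_tool:
  steps:
    - [0,0,0,0,-1]
    - [0,0,0,0,-1]
    - [0,0,0,0,-1]

```text
clock: 32.2
position: [0.4285, -0.2697, 0.0882]
ee_rot: [-0.009, 1.0, -0.014, -0.015]
contact_force: [-3.1, -0.8, -2.7]
width: 0.0125
```

```bash
python3 -c "
from h import *
arc([.4,.45,.5])
cv2.imwrite('pics/u2.png',cv2.resize(manip.get_image('side')[100:260,200:400],None,fx=4,fy=3.7))"
```

```text
z 0.08819017460383183 th now 0.398 F [-3.1 -0.8 -2.7] w 0.012473582169908348
0.4 [ 1.6  0.1 -0.4]
0.45 [  7.1  -0.1 -11.4]
0.5 [ 13.2  -0.3 -22.1]
```

View pics/u2.png

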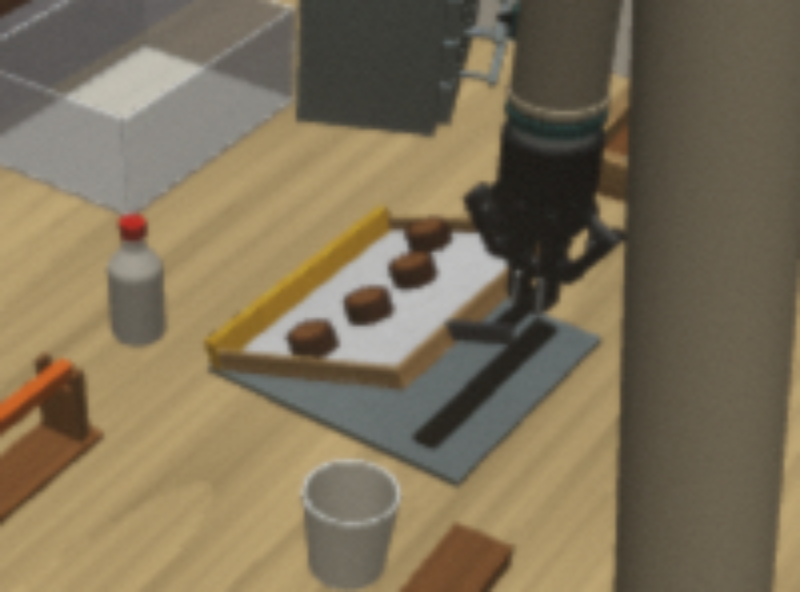

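>>> drive_tool:
  steps:
    - [2,0,-3,0,-1]
    - [4,0,-6,0,-1]
    - [5.5,0,-9,0,-1]
    - [7,0,-11.5,0,-1]
    - [7,0,-11.5,0,-1]

```text
clock: 32.75
position: [0.4344, -0.2699, 0.0997]
ee_rot: [-0.009, 1.0, -0.013, -0.017]
contact_force: [-6.2, -1.3, 0.2]
width: 0.0123
```

```bash
python3 -c "
from h import *
arc([.4,.45,.5])
cv2.imwrite('pics/u3.png',cv2.resize(manip.get_image('side')[100:260,200:400],None,fx=4,fy=3.7))"
```

```text
z 0.0997381456623345 th now 0.452 F [-6.2 -1.3  0.2] w 0.012276388008795864
0.4 [-3.9  0.3 11.3]
0.45 [1.6 0.1 0.3]
0.5 [  7.7  -0.1 -10.4]
```

View pics/u3.png

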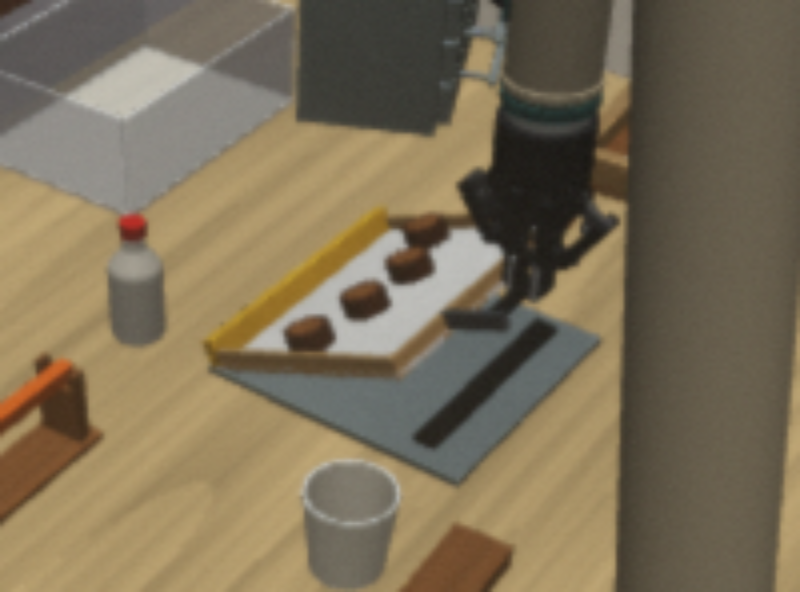

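```bash
python3 -c "
from h import *
import math
F=np.array([.640,-.281,.025]);fx=np.array([-math.cos(.028),math.sin(.028),0]);fy=np.array([-math.sin(.028),-math.cos(.028),0])
for th in (0,.2,.25,.3,.35,.4,.45,.5):
  def W(x,y,z):
    a=x+12;b=z+7; X=a*math.cos(th)-b*math.sin(th)-12; Z=a*math.sin(th)+b*math.cos(th)-7
    return F+(fx*X+fy*y)/1000+np.array([0,0,Z/1000])
  g=lambda q:((q[0]-200)*4,(q[1]-100)*3.7)
  print(th,np.round(g(proj('side',W(188,-131,14))),0),'bar end',np.round(g(proj('side',W(233,-52,11))),0))"
```

```text
0 [412. 443.] bar end [512. 416.]
0.2 [407. 405.] bar end [510. 371.]
0.25 [404. 395.] bar end [507. 359.]
0.3 [400. 385.] bar end [504. 346.]
0.35 [397. 374.] bar end [500. 334.]
0.4 [392. 364.] bar end [496. 321.]
0.45 [387. 353.] bar end [491. 308.]
0.5 [382. 343.] bar end [485. 296.]
```

```bash
python3 -c "
from h import *
cv2.imwrite('pics/u4.png',cv2.resize(manip.get_image('side')[150:205,245:345],None,fx=7.5,fy=7.5,interpolation=cv2.INTER_CUBIC))
cv2.imwrite('pics/u5.png',manip.get_image('wrist'))
print(manip.get_state()['moment'])"
```

```text
[-0.1924327   1.290477    0.08840619]
```

View pics/u4.png

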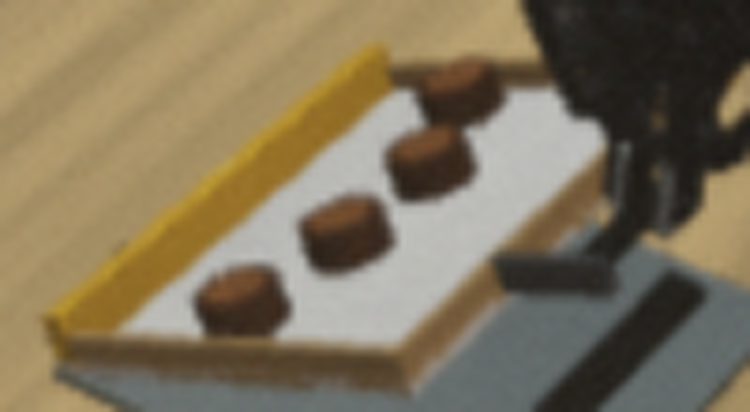

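View pics/u5.png

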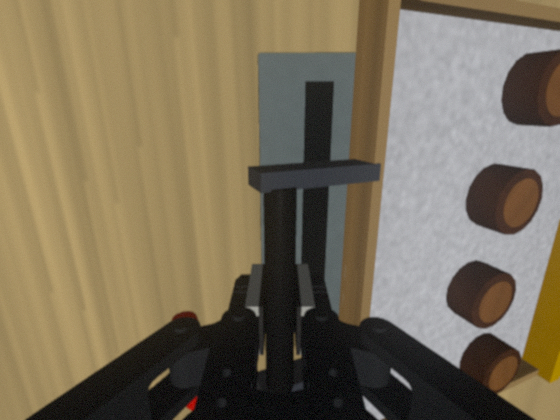

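>>> drive_tool:
  steps:
    - [1,0,-3,0,-1]
    - [2,0,-6,0,-1]
    - [4,0,-9,0,-1]
    - [5,0,-11,0,-1]
    - [5,0,-11,0,-1]

```text
clock: 33.4
position: [0.4407, -0.2701, 0.1107]
ee_rot: [-0.009, 1.0, -0.013, -0.016]
contact_force: [0.6, 0.1, -3.4]
width: 0.0128
```

```bash
python3 -c "
from h import *
arc([.5,.55,.6])
cv2.imwrite('pics/u6.png',cv2.resize(manip.get_image('side')[140:205,245:345],None,fx=7.5,fy=7.5,interpolation=cv2.INTER_CUBIC))"
```

```text
z 0.11071578766228299 th now 0.504 F [ 0.6  0.1 -3.4] w 0.012793667129045488
0.5 [1.7 0.  0.8]
0.55 [ 8.3 -0.1 -9.6]
0.6 [ 15.4  -0.3 -19.6]
```

View pics/u6.png

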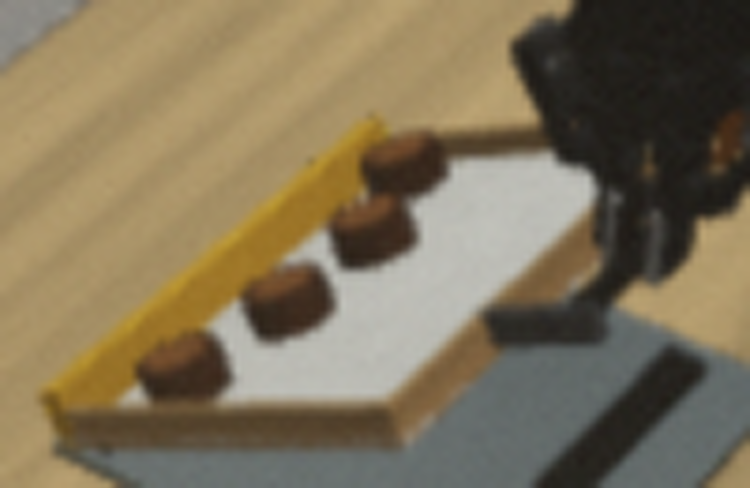

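>>> drive_tool:
  steps:
    - [0,0,0,0,-1]
    - [0,0,0,0,-1]
    - [0,0,0,0,-1]
    - [0,0,0,0,-1]

```text
clock: 33.85
position: [0.4405, -0.2701, 0.1104]
ee_rot: [-0.009, 1.0, -0.013, -0.016]
contact_force: [0.5, -0.4, -3.5]
width: 0.0125
```

```bash
python3 -c "
from h import *
arc([.5,.55,.6])
cv2.imwrite('pics/u7.png',cv2.resize(manip.get_image('side')[140:205,245:345],None,fx=7.5,fy=7.5,interpolation=cv2.INTER_CUBIC))
cv2.imwrite('pics/u8.png',cv2.resize(manip.get_image('top')[140:260,290:410],None,fx=5,fy=5,interpolation=cv2.INTER_CUBIC))"
```

```text
z 0.11042143572435023 th now 0.503 F [ 0.5 -0.4 -3.5] w 0.012480736088768755
0.5 [1.9 0.1 0.5]
0.55 [ 8.5 -0.1 -9.9]
0.6 [ 15.6  -0.3 -19.9]
```

View pics/u7.png

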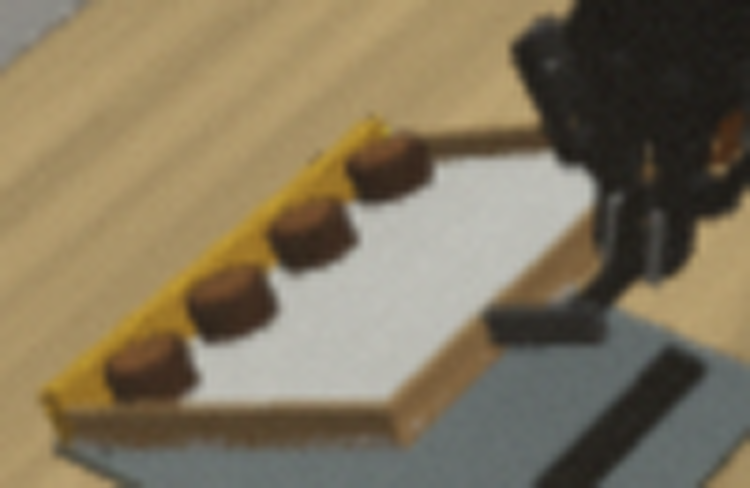

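View pics/u8.png

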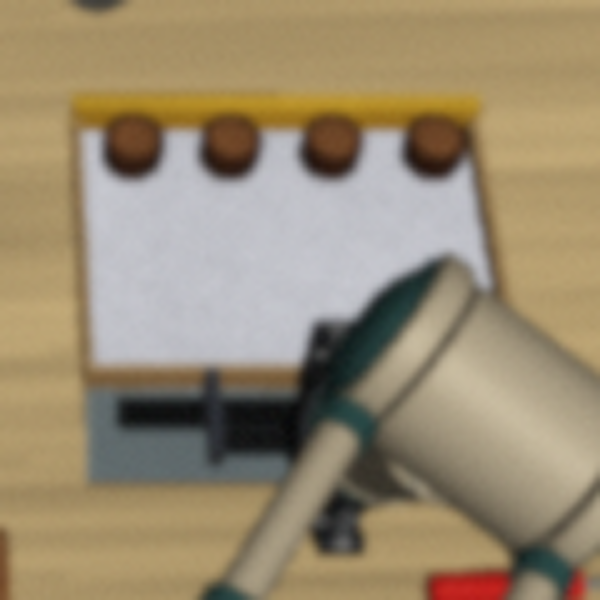

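```bash
python3 -c "
from h import *
arc([.475,.45,.425,.4,.375,.35])"
```

```text
z 0.11044405106709212 th now 0.503 F [ 0.6 -0.  -3.4] w 0.012581213012936751
0.475 [-1.2  0.2  5.8]
0.45 [-4.2  0.2 11.2]
0.425 [-7.   0.3 16.7]
0.4 [-9.7  0.4 22.2]
0.375 [-12.2   0.5  27.8]
0.35 [-14.6   0.6  33.4]
```

>>> drive_tool:
  steps:
    - [-1.5,0,4,0,-1]
    - [-4,0,10,0,-1]
    - [-7,0,16,0,-1]
    - [-9.7,0,22,0,-1]
    - [-12,0,27.5,0,-1]

```text
clock: 34.45
position: [0.426, -0.2697, 0.0832]
ee_rot: [-0.009, 1.0, -0.013, -0.017]
contact_force: [-5.6, -1.0, 2.0]
width: 0.0127
```

```bash
python3 -c "
from h import *
arc([.35,.325,.3,.275,.25,.225])"
```

```text
z 0.08319893024095884 th now 0.376 F [-5.6 -1.   2. ] w 0.012698769509697762
0.35 [-1.   0.1  5.7]
0.325 [-3.3  0.2 11.4]
0.3 [-5.4  0.3 17.2]
0.275 [-7.3  0.4 23. ]
0.25 [-9.2  0.5 28.9]
0.225 [-10.8   0.6  34.8]
```

>>> drive_tool:
  steps:
    - [-1,0,5,0,-1]
    - [-3,0,11,0,-1]
    - [-5,0,17,0,-1]
    - [-7.3,0,23,0,-1]
    - [-9,0,28.5,0,-1]

```text
clock: 34.95
position: [0.415, -0.2694, 0.0547]
ee_rot: [-0.008, 1.0, -0.013, -0.018]
contact_force: [-5.2, 0.0, -0.4]
width: 0.0128
```

```bash
python3 -c "
from h import *
arc([.225,.2,.175,.15,.125,.1])
cv2.imwrite('pics/v1.png',cv2.resize(manip.get_image('side')[140:225,245:345],None,fx=7,fy=7,interpolation=cv2.INTER_CUBIC))"
```

```text
z 0.05472108460195475 th now 0.25 F [-5.2  0.  -0.4] w 0.01279858680066545
0.225 [-0.8  0.1  5.9]
0.2 [-2.3  0.2 11.9]
0.175 [-3.7  0.3 17.9]
0.15 [-4.9  0.4 23.9]
0.125 [-6.   0.5 29.9]
0.1 [-6.9  0.6 36. ]
```

View pics/v1.png

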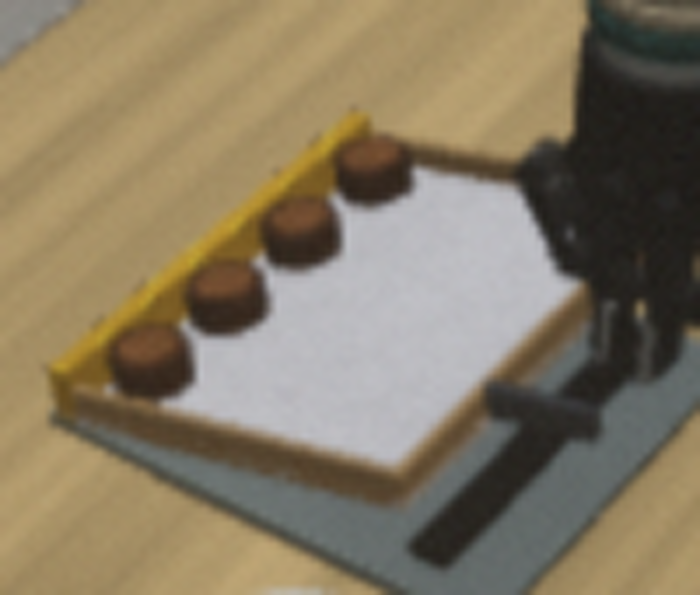

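>>> drive_tool:
  steps:
    - [-0.8,0,5,0,-1]
    - [-2.3,0,11,0,-1]
    - [-3.7,0,17,0,-1]
    - [-5,0,23,0,-1]
    - [-6,0,28.5,0,-1]

```text
clock: 35.5
position: [0.4075, -0.2692, 0.0254]
ee_rot: [-0.008, 1.0, -0.013, -0.018]
contact_force: [-4.6, -1.5, -0.6]
width: 0.0128
```

```bash
python3 -c "
from h import *
arc([.1,.075,.05,.025,.0])"
```

```text
z 0.02537981978429435 th now 0.127 F [-4.6 -1.5 -0.6] w 0.01278496610515444
0.1 [-0.5  0.1  6.4]
0.075 [-1.3  0.2 12.5]
0.05 [-1.9  0.3 18.6]
0.025 [-2.3  0.4 24.8]
0.0 [-2.6  0.4 30.9]
```

>>> drive_tool:
  steps:
    - [-0.5,0,5,0,-1]
    - [-1,0,10,0,-1]
    - [-1.5,0,15,0,-1]
    - [-2,0,20,0,-1]
    - [-2.3,0,24.5,0,-1]

```text
clock: 36.0
position: [0.4039, -0.2691, 0.0005]
ee_rot: [-0.007, 1.0, -0.013, -0.018]
contact_force: [-5.0, -2.2, -0.0]
width: 0.0125
```

>>> drive_tool:
  steps:
    - [-0.2,0,3,0,-1]
    - [-0.3,0,5,0,-1]
    - [-0.3,0,6.5,0,-1]
    - [-0.3,0,7,0,-1]

```text
clock: 36.4
position: [0.4035, -0.2692, -0.0053]
ee_rot: [-0.007, 1.0, -0.013, -0.018]
contact_force: [-6.8, 0.3, 13.6]
width: 0.0123
```

```bash
python3 -c "
from h import *
arc([0])
cv2.imwrite('pics/v2.png',cv2.resize(manip.get_image('side')[140:225,245:345],None,fx=7,fy=7,interpolation=cv2.INTER_CUBIC))"
```

```text
z -0.005293421100417382 th now 0.0 F [-6.8  0.3 13.6] w 0.012291107277800459
0 [ 0.3 -0.1  0.1]
```

View pics/v2.png

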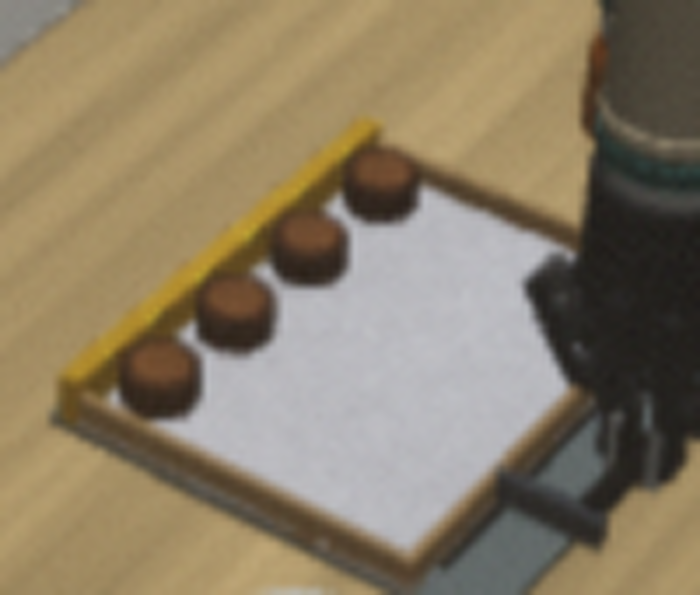

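>>> drive_tool:
  steps:
    - [0.3,0,-0.5,0,-0.8]
    - [0.3,0,-0.5,0,-0.6]
    - [0.3,0,-0.5,0,-0.3]
    - [0.3,0,-0.5,0,0]
    - [0.3,0,-0.5,0,0]

```text
clock: 36.95
position: [0.4045, -0.2694, -0.0047]
ee_rot: [-0.007, 1.0, -0.013, -0.017]
contact_force: [-0.3, -0.0, -1.0]
width: 0.0426
```

>>> drive_tool:
  steps:
    - [0,0,-3,0,0]
    - [0,0,-15,0,0]
    - [0,0,-40,0,0]
    - [0,0,-80,0,0]
    - [0,0,-120,0,0]

```text
clock: 37.45
position: [0.4085, -0.2707, 0.1163]
ee_rot: [-0.007, 1.0, -0.013, -0.018]
contact_force: [1.2, -0.3, 1.1]
width: 0.0425
```

>>> drive_tool:
  steps:
    - [-30,0,-40,0,0]
    - [-60,0,-80,0,0]
    - [-60,0,-80,0,0]

```text
clock: 37.75
position: [0.3514, -0.2724, 0.2039]
ee_rot: [-0.004, 1.0, -0.013, -0.015]
contact_force: [-0.3, -0.6, -0.5]
width: 0.0425
```

```bash
python3 -c "
from h import *
print(manip.get_state()['clock'],manip.get_state()['contact_force'])
t=manip.get_image('top');s=manip.get_image('side')
cv2.imwrite('pics/w1.png',t)
cv2.imwrite('pics/w2.png',cv2.resize(t[145:250,295:395],None,fx=5.7,fy=5.7,interpolation=cv2.INTER_CUBIC))
cv2.imwrite('pics/w3.png',s)
cv2.imwrite('pics/w4.png',manip.get_image('wrist'))"
```

```text
37.75 [-0.30185834 -0.60862312 -0.5049957 ]
```

View pics/w1.png

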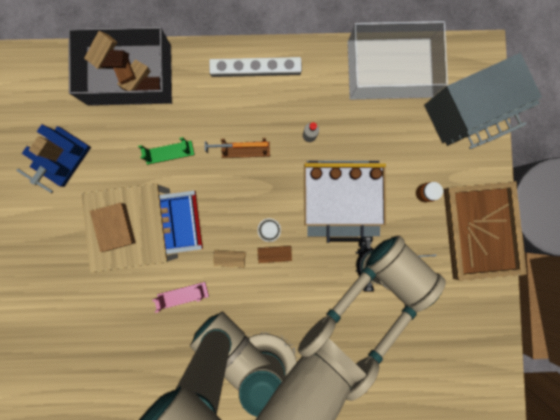

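View pics/w2.png

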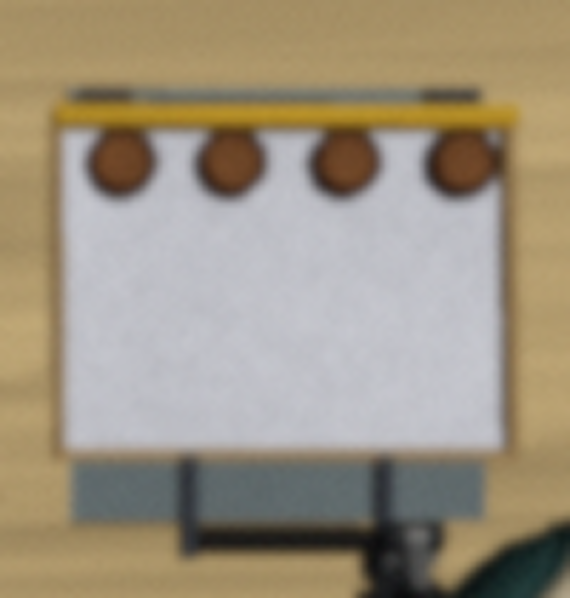

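View pics/w3.png

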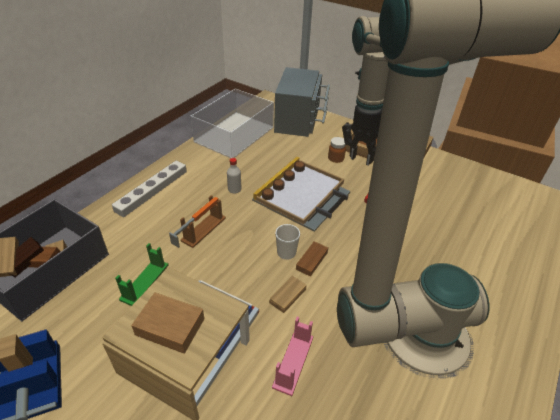

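View pics/w4.png

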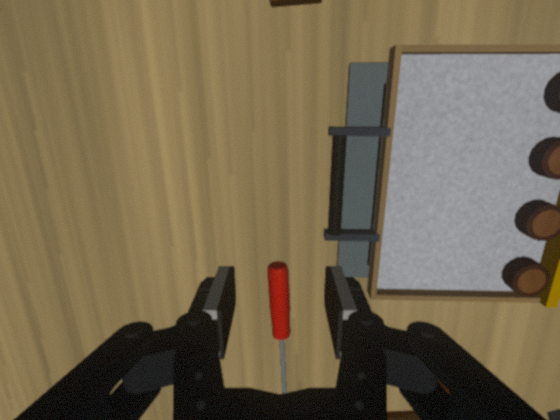

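```bash
python3 -c "
from h import *
a=atz('top',(295+121/5.7,145+163/5.7),.045);b=atz('top',(295+460/5.7,145+163/5.7),.045);f=atz('top',(295+121/5.7,145+127/5.7),.03);g=atz('top',(295+460/5.7,145+127/5.7),.03);print(f-a,g-b)
print(manip.sign_off())"
```

```text
[ 0.02254141 -0.00235203 -0.015     ] [ 0.02253291 -0.00477227 -0.015     ]
the job is handed in; nothing more can be done
None
```

I did the whole job and handed it in at about 38 s on the robot's clock; sign-off gives no verdict.

**What I did**
- I took the hook from its brown rest and dragged the tote against the red stop.
- The blank lay against the tote's cross wall, too close under the roof for the gripper. I used the hook again to pull it up to the lip, then laid the hook back on its rest.
- I gripped the blank, set it in the gap between the first two blanks, and lifted the tray by its bar until all four slid to the fence. I then lowered it slowly.

**Last checks**
- **Blanks:** the pictures show all four flat in one row against the fence. The two end ones measured about 22 mm from centre to fence (20 is touching, 25 is the limit).
- **Tray:** it looks flat; the bar came back to its starting height.
- **Tote and hook:** the tote stands against the stop and the hook lies on its rest, both judged from the pictures.
- **Bystanders:** none shows any visible shift.

**What disagreed**
- The real finger tips are about 26 mm short of the stated tool point. The first close on the hook therefore missed, with no visible effect, and I allowed for this from then on.
- The blanks only slid at about 0.45–0.5 rad by my estimate, not the stated 0.25–0.37 rad.

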